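Free the transport-locked tray of a drive imaging unit, load it and run it home

ROBOT

A 6-joint arm with a two-finger parallel gripper is mounted at the origin on the work surface. World frame = base frame: x ahead of the robot, y to its left, z up, the work surface at z = 0. Lengths are in mm, angles in rad, forces in N, time in s.
With the tool pointing down it reaches from about 300 to 850 mm from the base axis. Payload 5.4 kg.
Tool frame: the origin (TCP) lies midway between the tips of the shut fingers; the grasp point (between the pads) lies 19 mm behind it; y points along the fingers, z is the direction in which the jaws open and shut, and the axes are right-handed (so a half turn about y gives the same grasp; the last joint's range is limited). The gripper opens to 85 mm and grips with 20 to 120 N. Pads are 22 mm wide; open, the fingers measure 114 mm over their backs; the gripper's body (76 mm by 85 mm) begins 54 mm behind the grasp point. The pads swing forward as they close: fully open they stand 13 mm farther back than shut.
Start: joints at [0.954, 0.158, 1.597, -0, 1.386, -0.21], TCP at [227.519, 528.054, 231.299] pointing down, gripper open.
Joint ranges: [-2.91, 2.91], [-0.94, 2.29], [0.18, 2.7], [-1.29, 4.43], [0.17, 2.64], [-3, 3]. Speed limits (rad/s): [2.57, 2.57, 3.14, 3.14, 3.14, 3.14].

INTERFACE

Orientations are given as a unit quaternion [w, x, y, z].
In Python, from plant import read_state, camera, job gives the robot as it stands.
- The arm moves only by the tool apply_moves, never from a script. Its argument "deltas" is a list of rows, each an object with "twist": the turn, a rotation vector about the tool's x, y, z in rad, a list of three; "delta_pos": the shift along the tool's x, y, z in mm, a list of three; "hand": the closure, from 0 (fully open) to 1 (shut). A call has 1 to 12 rows; each row shifts and turns the commanded pose from where the row before left it, along the tool's axes as they then stand; what a row does not reach is not made up. A row lasts 1/8 s, in which the tool goes at most 62.5 mm and 10.7 degrees, less where a joint would pass 70% of its speed; a pose out of reach is approached as far as the arm can. A call is refused whole if a number of a shift passes 62.5 or a number of a turn 0.188, either way. A call with a gripper value outside its range is refused whole. The fingers move at their own pace and stop on an object; "grip_force" is the grip in N (left out, the last holds). Time passes only in rows, so rows that do not move let the fingers close. It gives the time, the measured TCP pose, the force and the opening at its end, in the units of the state.
- read_state(): the state, without advancing time (a new reading comes with each control period).
- camera(name): name is "side" or "top"; returns a dict with "image" (420x560x3 uint8, red, green, blue), "depth" (420x560 float32, mm along the optical axis (not along the pixel's ray), 0 where there is no reading), "K" (3x3 intrinsics, pixels), "R" (3x3) and "t" (3): a world point X has camera coordinates R X + t. Camera axes: x right, y down, z forward; pixel columns grow to the right and rows downward; lengths in mm; the calibration is good to about 2 mm. A picture is of the moment at which its call begins.
- job.job_done(): hands the job in, once; it reports no verdict.
The state is a dict: "clock": time; "joint_pos": joint angles; "qd": joint speeds; "tau": joint torques, N m; "eef_pos": TCP position; "eef_rot": TCP orientation; "ft_force": force on the tool from outside, world axes, zero at the start; "torque": the same for the moment, N m; "finger_gap": finger opening in mm.
Only numpy, scipy, OpenCV 4.12 (cv2) and the standard library are available. Lean on these libraries where they do the work, as an engineer would, in place of code of your own. Each camera call takes 0.05 s, during which the arm holds its last target.

TASK

Get the imaging unit ready to copy: with the hooked pick, pull the sprung retaining ring out of the groove of the lock stud (do not touch the ring with the fingers while it is still on the stud), lift the red transport strap off the stud and the tray peg, and set every waiting blue drive cartridge flat in a bay of its own in the tray, connector end towards the black connector bank. Then push the loaded tray in until it clicks home; ring and strap go in the yellow parts tray, the pick goes back on the black tool mat, and all the other things on the bench stay where they are.

Things in the scene. Friction and masses are not known exactly. Their poses are not given: they have to be found in the camera images.
- unit: Drive imaging unit, fixed: dark base 245 x 285 x 10 mm. Origin at table level; x = the way the tray slides in, away from the robot, y left. Black connector bank at the far end (unit x 50 to 105, y -133 to 35, top 72 mm) with a hood (underside 66 mm up) forward to x = 13. Aluminium deck at the left (y 65 to 147; x -92 to 24: flat top 34 mm up; beyond, 22 mm) carries the lock stud.
- groove (a point): Fixed point on the axis of the upright lock stud on the deck (unit x -12, y 106 mm), at the groove's floor, 38.5 mm above the table, 4.5 mm above the deck; axes as the unit. Stud 20 mm in diameter, neck in the groove 14 mm, groove 6 mm high, head's top 52.5 mm up. Pulled by its eye along its own -x the ring springs off within 10 mm (10 to 15 N) and drops to the deck.
- ring: Sprung retaining ring (E-clip), brass coloured, 41 x 26 x 5 mm. Origin on its underside at the centre of the neck it clasps; z up = flat. Two sprung arms open towards +x. At -x a pull eye: window 13 mm long (x -13 to -26), 12 mm wide, end bar to x -30, 18 mm wide outside. At first in the stud's groove, on the strap, eye towards the robot within 0.7 rad; it can turn on the stud.
- strap: Red steel strap, plate 88 (x) x 36 (y) x 4 mm, origin at the centre of its underside. Upright tab, 24 mm along x, 8 mm thick in y, centred at x +4, its top 24 mm above the underside. The 25 mm hole at x -24.5 is over the stud, the 15 mm hole at x +32.5 over the tray's peg (10 mm, top 48 mm above the table), so it locks the tray. It starts 34 mm up, below the ring; must rise 20 mm to clear.
- strap_seat (a point): Fixed point of the unit where the strap's origin is at the start.
- tray (a joint): Travel of the tray, m: 0 = out (start), 0.060 = home at its stop. It drags with about 2 N; at 0.046 the detent stops it until some 11 N (either way) push it past, and has sprung back by 0.058. Only 6 mm of play while the strap is on.
- detent (a joint): Sideways travel of the sprung detent roller at the tray's right side in m: 0 = at rest (also when the tray is out and when it has clicked home), up to 0.003 while the tray's bump is passing.
- tray_ref (a point): Centre of the tray's floor, moving with it, 24 mm above the table; axes as the unit. Bay centres at y -54, -18, 18, 54 mm (x 0), each bay 33 wide, 90 long; walls between 9 mm high, front wall 12, far lip 3. Black pull plate in front: 10 mm thick, 110 wide, top 56 mm above the table. Open above when out; when home the hood covers the far ends of the bays.
- tray_front (a point): Middle of the outer (robot-side) face of the tray's front pull plate, at its upper edge, 56 mm above the table: 62 mm before tray_ref. Push here, along the unit's +x.
- cart1: Blue drive cartridge, 84 (x) x 30 (y) x 12 mm, 40 to 85 g; may be absent. Origin at the centre of its underside. Brass connector tongue, 8 mm long, sticks out at its +x end (towards the connector bank when loaded). Black pull bar across the middle: 10 mm along x, 26 along y, 12 to 26 mm above the underside. Starts flat on the blue work mat, top 2 mm above the table.
- cart2: Blue drive cartridge, 84 (x) x 30 (y) x 12 mm, 40 to 85 g; may be absent. Origin at the centre of its underside. Brass connector tongue, 8 mm long, sticks out at its +x end (towards the connector bank when loaded). Black pull bar across the middle: 10 mm along x, 26 along y, 12 to 26 mm above the underside. Starts flat on the blue work mat, top 2 mm above the table.
- cart3: Blue drive cartridge, 84 (x) x 30 (y) x 12 mm, 40 to 85 g; may be absent. Origin at the centre of its underside. Brass connector tongue, 8 mm long, sticks out at its +x end (towards the connector bank when loaded). Black pull bar across the middle: 10 mm along x, 26 along y, 12 to 26 mm above the underside. Starts flat on the blue work mat, top 2 mm above the table.
- cart4: Blue drive cartridge, 84 (x) x 30 (y) x 12 mm, 40 to 85 g; may be absent. Origin at the centre of its underside. Brass connector tongue, 8 mm long, sticks out at its +x end (towards the connector bank when loaded). Black pull bar across the middle: 10 mm along x, 26 along y, 12 to 26 mm above the underside. Starts flat on the blue work mat, top 2 mm above the table.
- pick: Hooked pick, 70 g: orange handle 90 (x) x 22 (y) x 20 mm with flat sides, origin at the centre of its underside; a 5 mm steel shank runs from its +x end, axis 13 mm above the underside, to x = 115 mm, where it is bent straight down. It lies with the hook down; balance point near x = 10 mm.
- pick_tip (a point): Lowest point of the pick's downward hook (5 mm thick), 2 mm above the level of the handle's underside, at pick x = 115 mm.
- tool_mat: Black tool mat, 200 (x) x 90 (y) x 2 mm, fixed; origin at the centre of its underside. The pick starts on it.
- parts_tray: Yellow parts tray, fixed, 160 (x) x 135 (y) x 14 mm outside, walls and floor 4 mm; origin at the centre of its underside.
- phone1: Opened phone, 145 x 70 x 9 mm, lying on the far left; leave alone.
- phone2: Opened phone, 135 x 66 x 9 mm, lying beyond the work mat; leave alone.
- driver: Small screwdriver with red handle, 120 mm long, lying between the robot, the unit and the work mat; leave alone.
Not all that is in view belongs to the job. Leave any orange look-alike of the cart2 alone.

How it is judged (in metres and radians):
On the way, in this order (a step that is already met when the one before it is completed fails the run):
1. the retaining ring is out of the stud's groove, pried with the pick (distance between ring and groove above 0.018 m and distance between pick_tip and ring below 0.08 m), for 0.2 s.
2. the strap is off the stud and the peg (distance between strap and strap_seat above 0.04 m), for 0.2 s.
3. the tray has clicked home with every cartridge seated in a bay (value of joint tray above 0.0575 m and value of joint detent below 0.001 m and z of cart1 in the frame of tray_ref between -0.003 and 0.003 m and x of cart1 in the frame of tray_ref between -0.006 and 0.006 m and y of cart1 in the frame of tray_ref between -0.066 and 0.066 m and angle between each of cart1, cart2, cart3, cart4's own z axis and vertical below 0.07 rad and z of cart2 in the frame of tray_ref between -0.003 and 0.003 m and x of cart2 in the frame of tray_ref between -0.006 and 0.006 m and y of cart2 in the frame of tray_ref between -0.066 and 0.066 m and z of cart3 in the frame of tray_ref between -0.003 and 0.003 m and x of cart3 in the frame of tray_ref between -0.006 and 0.006 m and y of cart3 in the frame of tray_ref between -0.066 and 0.066 m and z of cart4 in the frame of tray_ref between -0.003 and 0.003 m and x of cart4 in the frame of tray_ref between -0.006 and 0.006 m and y of cart4 in the frame of tray_ref between -0.066 and 0.066 m), for 0.2 s.
At the end, for the whole second after the job is handed in: Tray within 2.5 mm of its stop, detent sprung back; every cartridge flat in a bay (3 mm in height, 6 mm along it), tongue to the bank; ring and strap in the parts tray; pick lying on the tool mat; all at rest (all of step 3 and x of ring in the frame of parts_tray between -0.076 and 0.076 m and y of ring in the frame of parts_tray between -0.064 and 0.064 m and z of ring in the frame of parts_tray between 0 and 0.02 m and x of strap in the frame of parts_tray between -0.076 and 0.076 m and y of strap in the frame of parts_tray between -0.064 and 0.064 m and z of strap in the frame of parts_tray between 0 and 0.02 m and x of pick in the frame of tool_mat between -0.095 and 0.095 m and y of pick in the frame of tool_mat between -0.05 and 0.05 m and z of pick in the frame of tool_mat between -0.002 and 0.02 m and linear speed of each of ring, strap, pick, cart1, cart2, cart3, cart4 below 0.02 m/s); the robot touches nothing.
It fails at once if the fingers touch the ring while it is still on the stud (contact force between the fingers and ring above 1 N and distance between ring and groove below 0.009 m).
It fails at once if one of the two phones or the screwdriver is moved by more than 3 cm (distance of any of phone1, phone2, driver from where it was at the start of the episode above 0.03 m).
Of cart1, cart2, cart3, cart4 only 2 to 4 are there at a start; the rules pass over those that are not, and their reading is None.
At some moment in a run one of cart1, cart2, cart3, cart4 may be knocked a few centimetres aside while the robot is not near it.
It also fails if it takes over 210 s, if anything falls off the work surface, if the arm or the gripper's body presses on something with over 40 N, if the wrist force passes 120 N, or if a joint passes its speed limit or range.

## Working session

There is one attempt and no reset: what is moved stays moved. The work goes in short steps, Python scripts to look and compute and a tool call to move; the robot and the scene stay as the last step left them, time stands still between calls to the robot, and variables do not carry over. Pictures are saved under pics/ and viewed, and the job is handed in when it is done.

Besides the shell and the picture viewer there is one more tool, called after "Emit:" as name([rows], argument=value, ...), one row to a line, values as JSON. apply_moves: Moves the arm, as the interface text tells. Its arguments: {"type":"object","properties":{"deltas":{"type":"array"},"grip_force":{"type":"number"}},"required":["deltas"]}

```bash
ls; mkdir -p pics
python3 - <<'E'
from plant import read_state, camera
import cv2,numpy as np
print(read_state())
for n in("top","side"):
    c=camera(n); cv2.imwrite(f"pics/{n}0.png",c["image"][:,:,::-1]); print(c["K"],c["R"],c["t"]); np.savez(f"/tmp/{n}0.npz",**c)
E
```

```text
pics
{'clock': 0.0, 'joint_pos': array([ 9.53907612e-01,  1.59040719e-01,  1.59824759e+00, -5.82810851e-05,
        1.38618273e+00, -2.10074050e-01]), 'qd': array([ 5.59763676e-04, -4.57179078e-05,  1.07993755e-03, -2.34365832e-04,
        6.41626978e-04, -2.44135559e-05]), 'tau': array([-7.19327345e-04, -3.95996010e+01, -3.31426978e+01, -2.43158356e-04,
        8.27865035e-03,  5.89985780e-05]), 'eef_pos': array([227.1844076 , 527.55872635, 230.31388024]), 'eef_rot': array([-0.69191322,  0.69314578, -0.14308544,  0.14258885]), 'ft_force': array([-0.25970099, -0.41177831, -0.82295903]), 'torque': array([-0.03754307,  0.03501034, -0.04439887]), 'finger_gap': 85.6662626099328}
[[430.07418145   0.         272.16020547]
 [  0.         430.07418145 199.33518196]
 [  0.           0.           1.        ]] [[-0.01076329 -0.99988676 -0.01051775]
 [-0.98836448  0.01223405 -0.15161131]
 [ 0.15172281  0.00876354 -0.98838423]] [ -59.7166679   552.71946782 1197.09651419]
[[443.47875436   0.         282.50931292]
 [  0.         443.47875436 205.02363906]
 [  0.           0.           1.        ]] [[ 0.94225091 -0.33487871 -0.00441306]
 [-0.24086808 -0.66845949 -0.70366504]
 [ 0.23269249  0.66409198 -0.71051815]] [-530.33146223  130.1873962  1502.74804421]
```

View pics/top0.png

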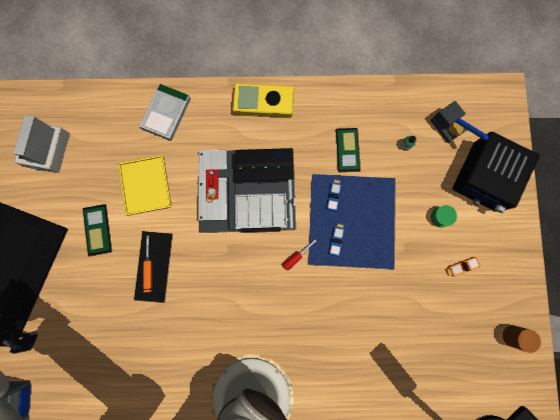

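View pics/side0.png

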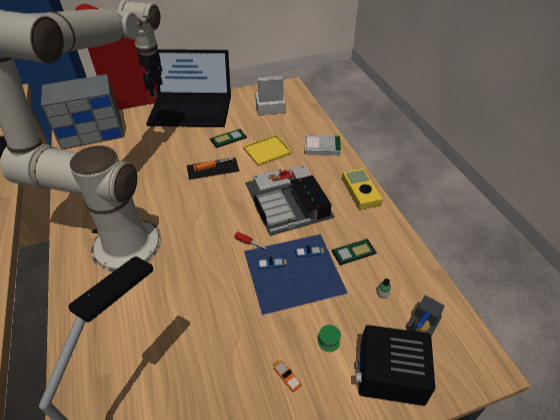

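```bash
cat > h.py <<'E'
import numpy as np,cv2
from plant import read_state,camera
from scipy.spatial.transform import Rotation as Ro
def cam(n):
    return camera(n)
def ray(c,uv,z):
    uv=np.atleast_2d(np.asarray(uv,float)); d=np.c_[uv,np.ones(len(uv))]@np.linalg.inv(c["K"]).T@c["R"]
    o=-c["R"].T@c["t"]; s=(z-o[2])/d[:,2]; return o+d*s[:,None]
def proj(c,X):
    p=np.atleast_2d(X)@c["R"].T+c["t"]; p=p@c["K"].T; return p[:,:2]/p[:,2:]
def dep(c,u,v):
    z=c["depth"][int(v),int(u)]; d=np.linalg.inv(c["K"])@[u,v,1]*z; return c["R"].T@(d-c["t"])
def crop(c,u0,v0,u1,v1,f,name):
    im=c["image"][v0:v1,u0:u1,::-1]; cv2.imwrite(f"pics/{name}.png",cv2.resize(im,None,fx=f,fy=f,interpolation=cv2.INTER_CUBIC))
E
python3 - <<'E'
from h import *
c=np.load('/tmp/top0.npz'); s=np.load('/tmp/side0.npz')
crop(c,190,140,310,240,6,'t_unit'); crop(c,120,225,190,310,7,'t_pick'); crop(c,300,170,400,270,6,'t_mat')
crop(s,235,155,345,235,7,'s_unit');crop(s,235,225,345,285,7,'s_mat')
E
```

```text
(no output)
```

View pics/t_unit.png

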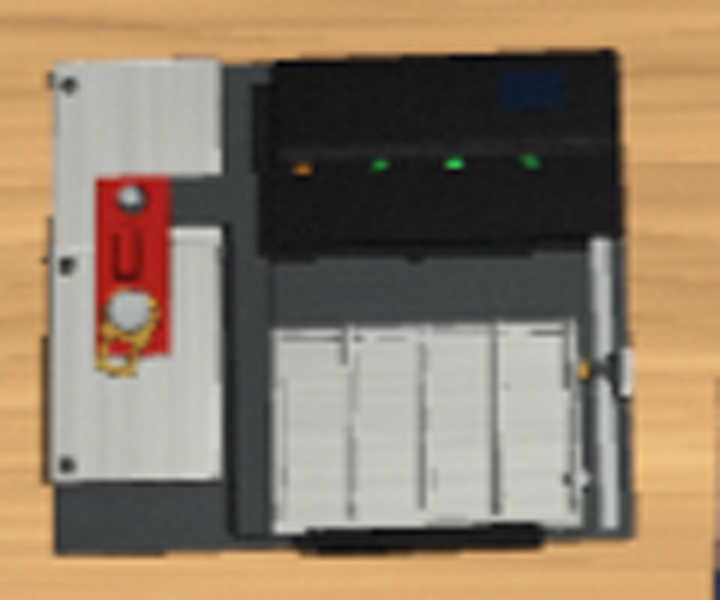

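View pics/t_pick.png

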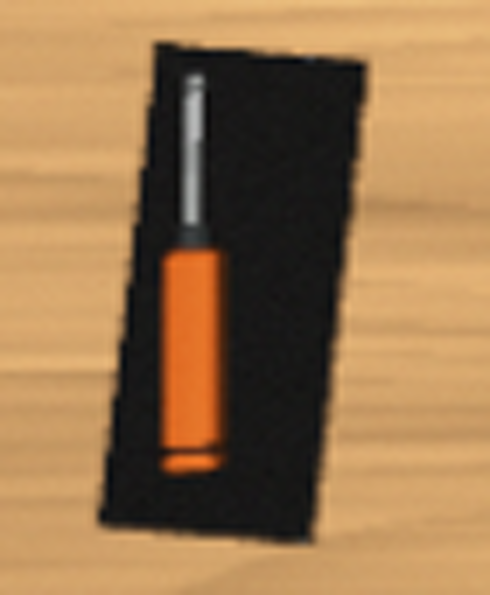

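View pics/t_mat.png

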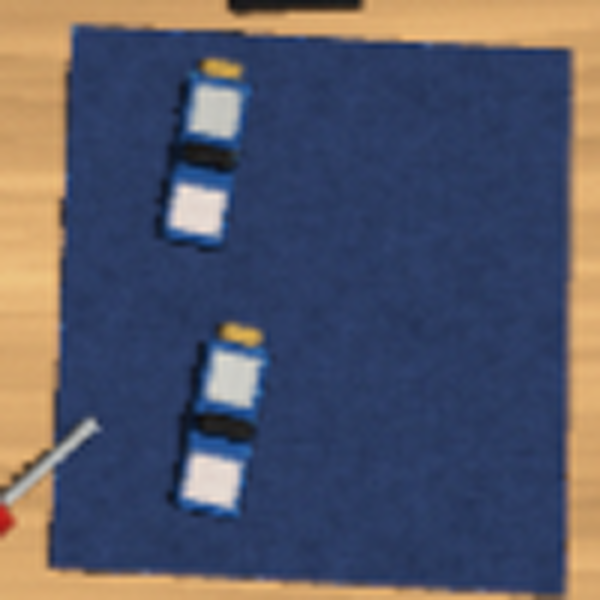

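View pics/s_unit.png

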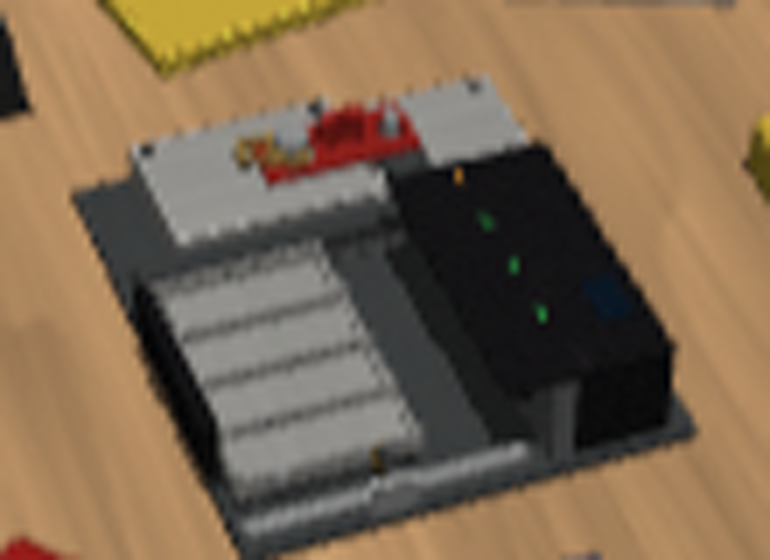

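View pics/s_mat.png

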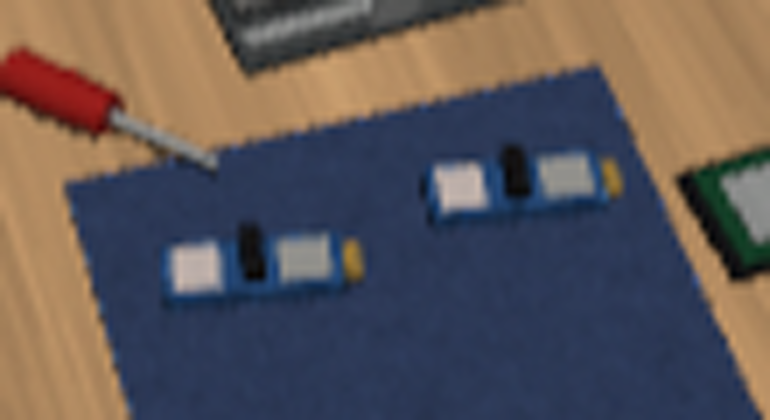

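Run:
```python
from h import *
c=np.load('/tmp/top0.npz'); s=np.load('/tmp/side0.npz')
crop(c,196,146,231,226,10,'z1'); crop(c,232,190,300,236,11,'z2'); crop(s,252,163,312,203,13,'z3'); 
crop(c,205,164,221,206,14,'z4')
```

```text
(no output)
```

View pics/z1.png

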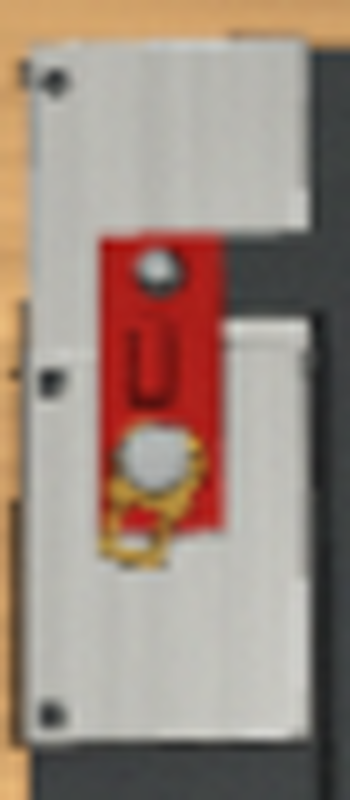

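View pics/z2.png

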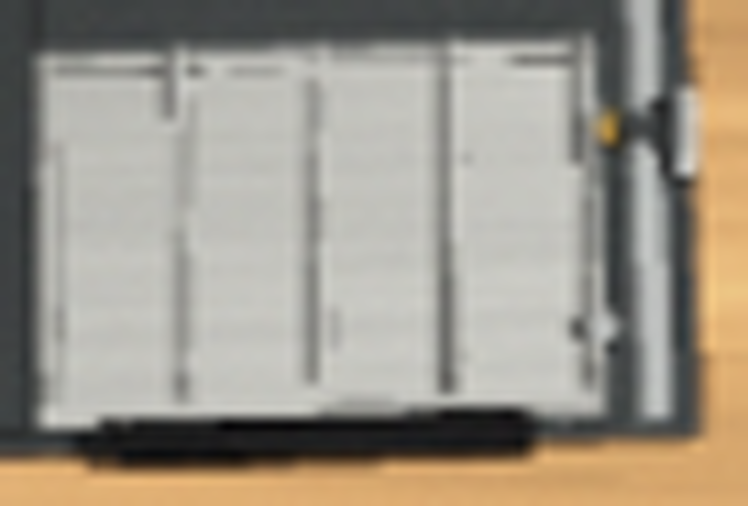

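View pics/z3.png

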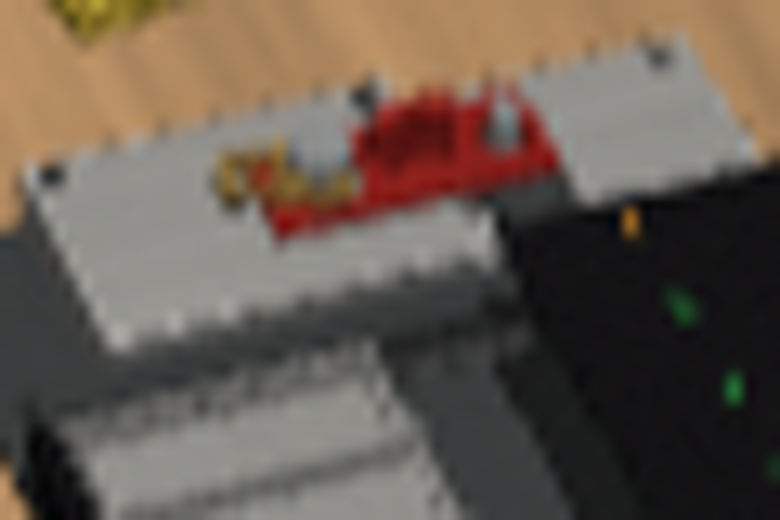

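View pics/z4.png

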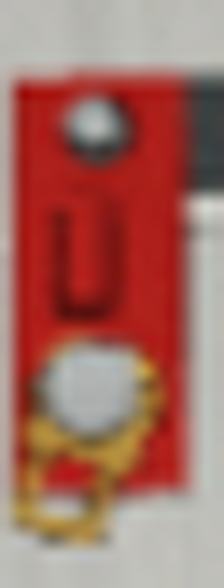

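Run:
```python
from h import *
c=np.load('/tmp/top0.npz'); s=np.load('/tmp/side0.npz')
print('cam',-c['R'].T@c['t'],-s['R'].T@s['t'])
def P(c,p,f,u0,v0,z): return ray(c,(np.array(p)+.5)/f-.5+[u0,v0],z)[0]
pts={'deckFL':((30,742),34,(-92,147)),'deckFR':((310,738),34,(-92,65)),'stud':((155,457),52.5,(-12,106)),'peg':((157,266),48,(45,106))}
A=[];B=[]
for k,(p,z,q) in pts.items():
    w=P(c,p,10,196,146,z); print(k,w.round(1)); A.append(w[:2]);B.append(q)
for k,p,z,q in(('bankBR',(615,50),72,(105,-133)),('bankBL',(275,62),72,(105,35)),('railish',(633,538),10,(-122.5,-138))):
    w=P(c,p,6,190,140,z); print(k,w.round(1))
    if k!='railish':A.append(w[:2]);B.append(q)
for k,p,z in (('trayFL',(40,428),33),('trayBL',(40,52),33),('trayBR',(590,38),33),('trayFR',(603,412),33),('div1b',(182,400),33),('div0b',(313,383),33),('div0t',(315,50),33),('plL',(90,462),56),('plR',(530,448),56)):
    print(k,P(c,p,11,232,190,z).round(1))
A=np.array(A);B=np.array(B,float)
ca,cb=A.mean(0),B.mean(0);a=(A-ca);b=(B-cb)
th=np.arctan2((b[:,0]*a[:,1]-b[:,1]*a[:,0]).sum(),(a*b).sum())
R=np.array([[np.cos(th),-np.sin(th)],[np.sin(th),np.cos(th)]]);t=ca-R@cb
print('th',th,'t',t,'\nres',(A-(B@R.T+t)).round(1))
# side cam stud/peg
for k,p,z in(('stud',(322,152),52.5),('peg',(503,118),48),('deckFL',(28,163),34),('deckFR',(118,350),34)):
    print('side',k,P(s,p,13,252,163,z).round(1))
# ring eye end in top
for k,p in(('ringend',(132,556)),('eyewin',(142,532))): print(k,P(c,p,10,196,146,43).round(1))
# pick: crop f7 (120,225)
for k,p,z in (('tip',(195,80),17),('hfrontL',(163,250),22),('hfrontR',(221,250),22),('hbackL',(160,470),22),('hbackR',(222,470),22),('shank0',(190,225),17)):
    print(k,P(c,p,7,120,225,z).round(1))
for k,p in(('matBL',(155,43)),('matBR',(368,62)),('matFL',(98,524)),('matFR',(313,542))): print(k,P(c,p,7,120,225,2).round(1))
for u,v in((147,265),(211.8,192),(335,195)): print('depth',dep(c,u,v))
```

```text
cam [ 364.01868762  -76.96270444 1266.361754  ] [  181.38510504 -1088.53464872  1156.99769427]
deckFL [496.3 146.8  34. ]
deckFR [496.5  66.   34. ]
stud [576.  108.8  52.5]
peg [632.9 109.5  48. ]
bankBR [ 695.5 -125.    72. ]
bankBL [691.8  37.3  72. ]
railish [ 467.6 -131.9   10. ]
trayFL [470.   41.2  33. ]
trayBL [569.6  41.4  33. ]
trayBR [ 571.5 -104.1   33. ]
trayFR [ 472.5 -106.    33. ]
div1b [476.9   4.   33. ]
div0b [480.9 -30.3  33. ]
div0t [569.2 -31.4  33. ]
plL [459.1  26.1  56. ]
plR [461.4 -86.6  56. ]
th 0.015360867920430399 t [589.15605665   2.77898519] 
res [[ 1.4 -1.5]
 [ 0.3 -0.3]
 [ 0.5  0.2]
 [ 0.4  0.1]
 [-0.7  3.6]
 [-1.8 -2.1]]
side stud [575.8 105.4  52.5]
side peg [632.1 106.5  48. ]
side deckFL [499.5 150.2  34. ]
side deckFR [500.2  64.7  34. ]
ringend [548.8 116.6  43. ]
eyewin [555.7 113.8  43. ]
tip [452.4 298.2  17. ]
hfrontL [382.4 307.6  22. ]
hfrontR [382.2 283.7  22. ]
hbackL [293.9 305.7  22. ]
hbackR [293.7 280.5  22. ]
shank0 [392.6 298.3  17. ]
matBL [469.2 320.2   2. ]
matBR [460.1 230.    2. ]
matFL [271.3 336.7   2. ]
matFR [263.2 247.8   2. ]
depth [368.87413876 293.8750538   26.45324256]
depth [573.12977074 106.08088895  56.22609485]
depth [ 565.22037682 -249.69451526   24.32414173]
```

```bash
cat >> h.py <<'E'
def wrap(a): return (a+np.pi)%(2*np.pi)-np.pi
def plan(x,y,z,yaw=None,cur=None):
    """yaw = world angle of tool z axis (jaw direction). prints total turn about tool y, and shift in tool axes after turn"""
    s=read_state(); p=s['eef_pos'];q=s['eef_rot'];R=Ro.from_quat([q[1],q[2],q[3],q[0]])
    M=R.as_matrix(); cy=np.arctan2(M[1,2],M[0,2]); 
    d=0 if yaw is None else wrap(yaw-cy)
    if d>np.pi/2:d-=np.pi
    if d<-np.pi/2:d+=np.pi
    # down tool: rotation about world z by d == about tool y by -d
    M2=Ro.from_rotvec([0,0,d]).as_matrix()@M
    print('TCP',p.round(1),'jawyaw %.3f tilt %.3f'%(cy,np.arccos(-M[2,1])),'gap %.1f'%s['finger_gap'],'t %.2f'%s['clock'],'F',s['ft_force'].round(1),'j6 %.2f'%s['joint_pos'][5])
    sh=M2.T@(np.array([x,y,z])-p)
    print(' turn y %.3f  shift tool'%(-d),sh.round(1),' toolx_world',M2[:,0].round(3),'toolz',M2[:,2].round(3))
E
python3 - <<'E'
from h import *
plan(346,294,150,np.pi/2+.03)
q=read_state()['eef_rot'];print(Ro.from_quat([q[1],q[2],q[3],q[0]]).as_matrix().round(3))
s=np.load('/tmp/side0.npz'); crop(s,180,150,245,185,12,'s_pick')
E
```

```text
TCP [227.2 527.6 230.4] jawyaw 1.164 tilt 0.002 gap 85.1 t 0.10 F [-0.5 -0.6 -0.4] j6 -0.21
 turn y -0.437  shift tool [ 111.8   80.8 -236.9]  toolx_world [ 1.    0.03 -0.  ] toolz [-0.03   1.    -0.002]
[[ 0.918 -0.001  0.396]
 [-0.396 -0.001  0.918]
 [-0.    -1.    -0.002]]
```

View pics/s_pick.png

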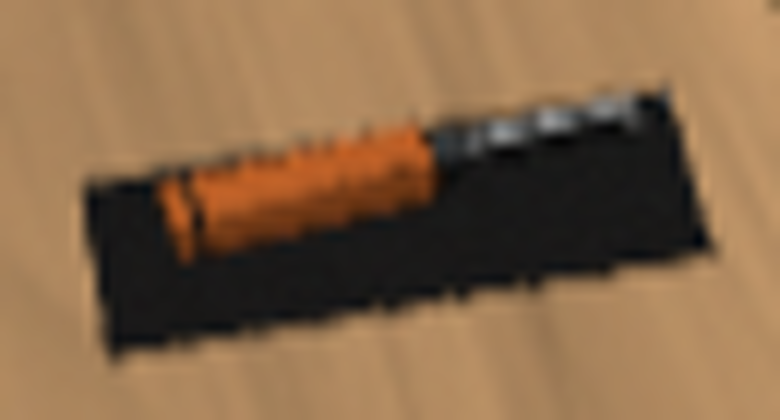

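Emit:
apply_moves([
  {"twist": [0,-0.146,0],"delta_pos": [0,0,0],"hand": 0.3},
  {"twist": [0,-0.146,0],"delta_pos": [0,0,0],"hand": 0.3},
  {"twist": [0,-0.145,0],"delta_pos": [0,0,0],"hand": 0.3},
  {"twist": [0,0,0],"delta_pos": [18,13,-39],"hand": 0.3},
  {"twist": [0,0,0],"delta_pos": [18,13,-39],"hand": 0.3},
  {"twist": [0,0,0],"delta_pos": [19,14,-40],"hand": 0.3},
  {"twist": [0,0,0],"delta_pos": [19,14,-40],"hand": 0.3},
  {"twist": [0,0,0],"delta_pos": [19,14,-40],"hand": 0.3},
  {"twist": [0,0,0],"delta_pos": [19,13,-39],"hand": 0.3},
  {"twist": [0,0,0],"delta_pos": [0,0,0],"hand": 0.3},
  {"twist": [0,0,0],"delta_pos": [0,0,0],"hand": 0.3},
], grip_force=80)

```text
clock: 1.48
eef_pos: [346.5, 294.9, 150.4]
eef_rot: [0.707, -0.707, -0.01, 0.011]
ft_force: [-0.1, -1.0, 1.4]
finger_gap: 59.8
```

Run:
```python
from h import *
plan(346,294,5,np.pi/2+.03)
c=cam('top'); crop(c,110,200,200,310,6,'a1')
c=cam('side'); crop(c,170,100,250,190,7,'a2')
```

```text
TCP [346.5 294.9 150.4] jawyaw 1.601 tilt 0.001 gap 59.8 t 1.48 F [-0.1 -1.   1.4] j6 -1.16
 turn y -0.000  shift tool [ -0.5 145.4  -1. ]  toolx_world [ 1.    0.03 -0.  ] toolz [-0.03  1.    0.  ]
```

View pics/a2.png

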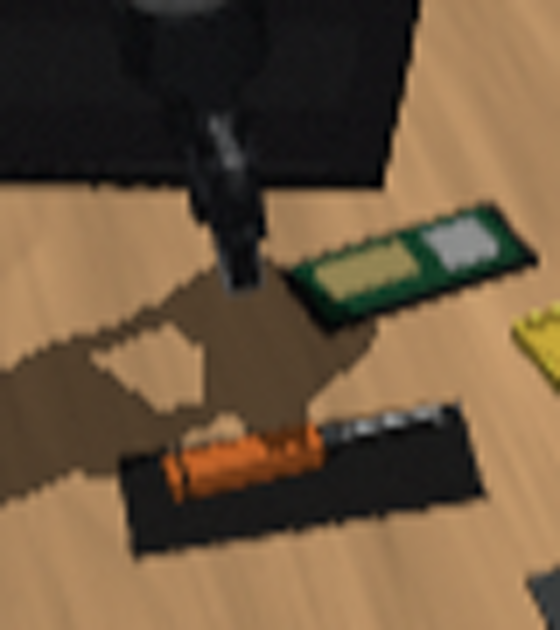

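Emit:
apply_moves([
  {"twist": [0,0,0],"delta_pos": [0,35,0],"hand": 0.3},
  {"twist": [0,0,0],"delta_pos": [0,35,0],"hand": 0.3},
  {"twist": [0,0,0],"delta_pos": [0,35,0],"hand": 0.3},
  {"twist": [0,0,0],"delta_pos": [0,20,-1],"hand": 0.3},
  {"twist": [0,0,0],"delta_pos": [0,12,0],"hand": 0.3},
  {"twist": [0,0,0],"delta_pos": [0,8,0],"hand": 0.3},
  {"twist": [0,0,0],"delta_pos": [0,0,0],"hand": 0.3},
  {"twist": [0,0,0],"delta_pos": [0,0,0],"hand": 1},
  {"twist": [0,0,0],"delta_pos": [0,0,0],"hand": 1},
  {"twist": [0,0,0],"delta_pos": [0,0,0],"hand": 1},
  {"twist": [0,0,0],"delta_pos": [0,0,0],"hand": 1},
  {"twist": [0,0,0],"delta_pos": [0,0,0],"hand": 1},
], grip_force=80)

```text
clock: 3.08
eef_pos: [347.4, 293.9, 6.3]
eef_rot: [0.707, -0.707, -0.011, 0.01]
ft_force: [-1.4, -0.1, 6.4]
finger_gap: 20.3
```

Emit:
apply_moves([
  {"twist": [0,0,0],"delta_pos": [0,0,0],"hand": 1},
  {"twist": [0,0,0],"delta_pos": [0,0,0],"hand": 1},
  {"twist": [0,0,0],"delta_pos": [0,-20,0],"hand": 1},
  {"twist": [0,0,0],"delta_pos": [0,-30,0],"hand": 1},
  {"twist": [0,0,0],"delta_pos": [0,-40,0],"hand": 1},
  {"twist": [0,0,0],"delta_pos": [0,0,0],"hand": 1},
])

```text
clock: 3.82
eef_pos: [349.3, 294.8, 98.6]
eef_rot: [0.708, -0.706, -0.013, 0.008]
ft_force: [0.1, -0.1, -1.0]
finger_gap: 20.0
```

Run:
```python
from h import *
plan(450,138,95,np.pi/2-.28)
c=cam('top'); crop(c,110,200,200,310,6,'a3')
c=cam('side'); crop(c,170,100,250,190,7,'a4')
```

```text
TCP [349.3 294.8  98.6] jawyaw 1.601 tilt 0.008 gap 20.0 t 3.83 F [ 0.1 -0.1 -1. ] j6 -1.17
 turn y 0.310  shift tool [ 140.1    4.3 -122.8]  toolx_world [ 0.961 -0.276  0.007] toolz [0.276 0.961 0.003]
```

View pics/a3.png

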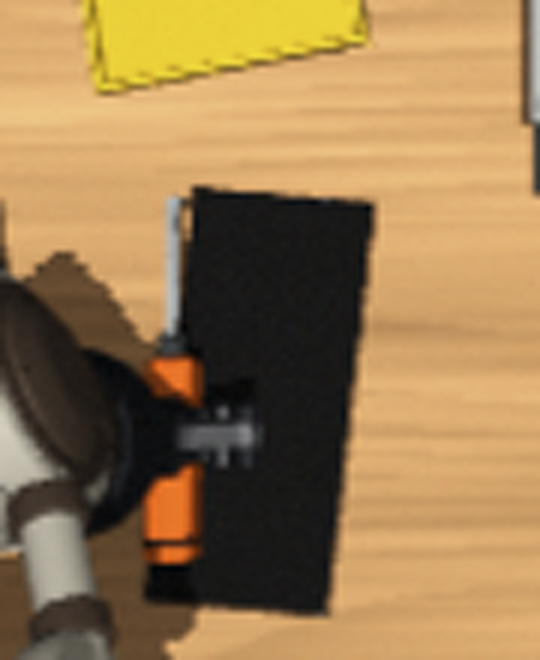

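View pics/a4.png

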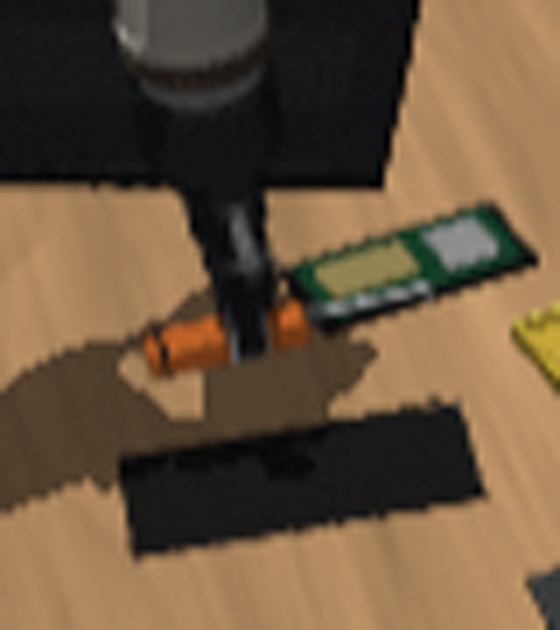

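Emit:
apply_moves([
  {"twist": [0,0.155,0],"delta_pos": [0,0,0],"hand": 1},
  {"twist": [0,0.155,0],"delta_pos": [0,0,0],"hand": 1},
  {"twist": [0,0,0],"delta_pos": [20,0,-20],"hand": 1},
  {"twist": [0,0,0],"delta_pos": [25,0,-20],"hand": 1},
  {"twist": [0,0,0],"delta_pos": [25,0,-25],"hand": 1},
  {"twist": [0,0,0],"delta_pos": [25,5,-25],"hand": 1},
  {"twist": [0,0,0],"delta_pos": [25,8,-20],"hand": 1},
  {"twist": [0,0,0],"delta_pos": [20,8,-10],"hand": 1},
  {"twist": [0,0,0],"delta_pos": [0,0,0],"hand": 1},
  {"twist": [0,0,0],"delta_pos": [0,0,0],"hand": 1},
  {"twist": [0,0,0],"delta_pos": [0,0,0],"hand": 1},
])

```text
clock: 5.3
eef_pos: [447.3, 140.2, 74.1]
eef_rot: [-0.7, 0.7, -0.099, 0.098]
ft_force: [-0.3, 1.0, -1.1]
finger_gap: 19.9
```

Run:
```python
from h import *
plan(454,142,75,np.pi/2-.28)
c=cam('top'); crop(c,190,160,240,230,10,'b1'); np.savez('/tmp/top1.npz',**c)
c=cam('side'); crop(c,240,150,310,200,11,'b2'); np.savez('/tmp/side1.npz',**c)
```

```text
TCP [447.3 140.2  74.1] jawyaw 1.292 tilt 0.001 gap 19.9 t 5.30 F [-0.3  1.  -1.1] j6 -1.25
 turn y 0.001  shift tool [ 5.9 -0.9  3.6]  toolx_world [ 0.961 -0.276 -0.001] toolz [ 0.276  0.961 -0.   ]
```

View pics/b1.png

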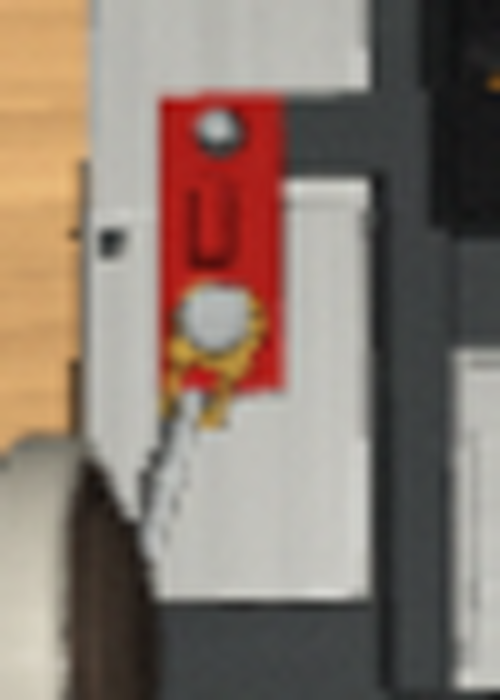

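View pics/b2.png

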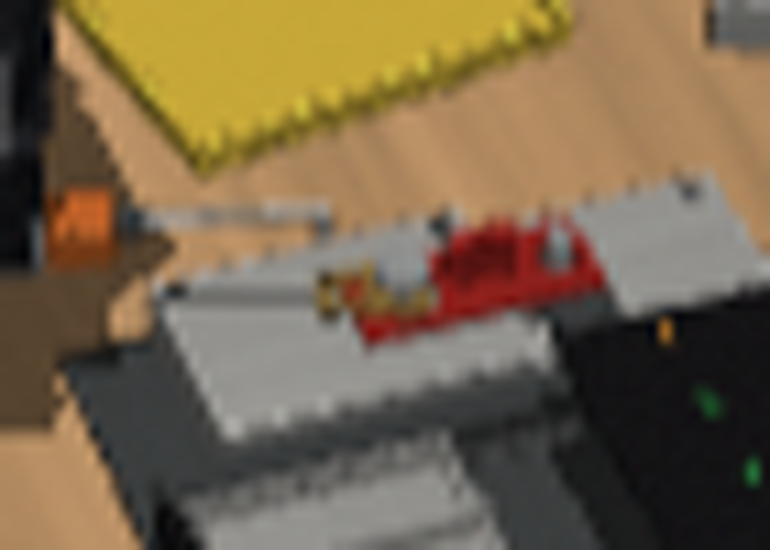

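Run:
```python
from h import *
c=np.load('/tmp/top1.npz'); s=np.load('/tmp/side1.npz')
def P(c,p,f,u0,v0,z): return ray(c,(np.array(p)+.5)/f-.5+[u0,v0],z)[0].round(1)
print('tip top',P(c,(192,393),10,190,160,85),'shank back',P(c,(152,545),10,190,160,85))
print('tip side',P(s,(323,236),11,240,150,72),'corner',P(s,(325,210),11,240,150,85), 'shank back',P(s,(140,215),11,240,150,83))
print('stud',P(c,(217,317),10,190,160,52.5),P(s,(402,270),11,240,150,52.5))
for n,p in(('endbarL',(168,420)),('endbarR',(220,425)),('armL',(170,370)),('armR',(245,365))):print(n,P(c,p,10,190,160,43.5))
print('eye side end',P(s,(322,297),11,240,150,43.5))
```

```text
tip top [548.9 110.   85. ] shank back [506.5 120.6  85. ]
tip side [548.8 110.9  72. ] corner [549.2 109.   85. ] shank back [490.4 130.   83. ]
stud [576.  108.2  52.5] [575.3 106.5  52.5]
endbarL [547.6 123.4  43.5]
endbarR [546.  108.4  43.5]
armL [562.2 123.   43.5]
armR [563.4 101.4  43.5]
eye side end [548.1 112.3  43.5]
```

Emit:
apply_moves([
  {"twist": [0,0,0],"delta_pos": [5,0,4],"hand": 1},
  {"twist": [0,0,0],"delta_pos": [0,12,0],"hand": 1},
  {"twist": [0,0,0],"delta_pos": [0,11,0],"hand": 1},
  {"twist": [0,0,0],"delta_pos": [0,0,0],"hand": 1},
  {"twist": [0,0,0],"delta_pos": [0,0,0],"hand": 1},
])

```text
clock: 6.02
eef_pos: [453.9, 142.0, 51.1]
eef_rot: [-0.7, 0.7, -0.099, 0.098]
ft_force: [-0.0, 0.4, 0.2]
finger_gap: 20.4
```

Run:
```python
from h import *
plan(454,142,75,np.pi/2-.28)
c=cam('top'); crop(c,195,175,230,215,15,'b3'); np.savez('/tmp/top1.npz',**c)
c=cam('side'); crop(c,250,160,300,190,15,'b4'); np.savez('/tmp/side1.npz',**c)
```

```text
TCP [453.9 142.   51.1] jawyaw 1.291 tilt 0.000 gap 20.4 t 6.03 F [-0.   0.4  0.2] j6 -1.24
 turn y 0.000  shift tool [  0.1 -23.9   0.1]  toolx_world [ 0.961 -0.276 -0.   ] toolz [ 0.276  0.961 -0.   ]
```

View pics/b3.png

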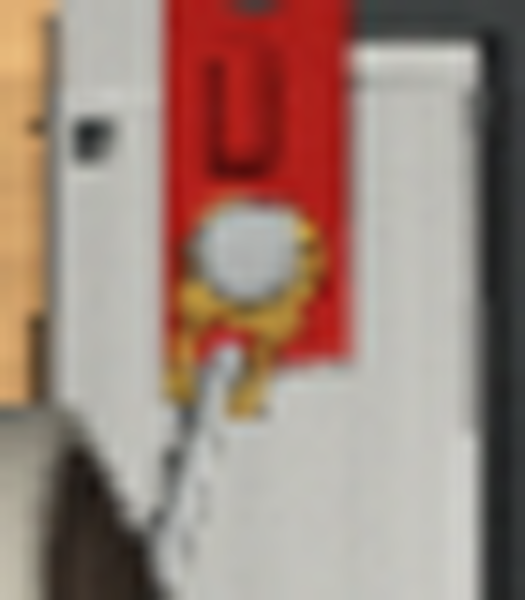

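View pics/b4.png

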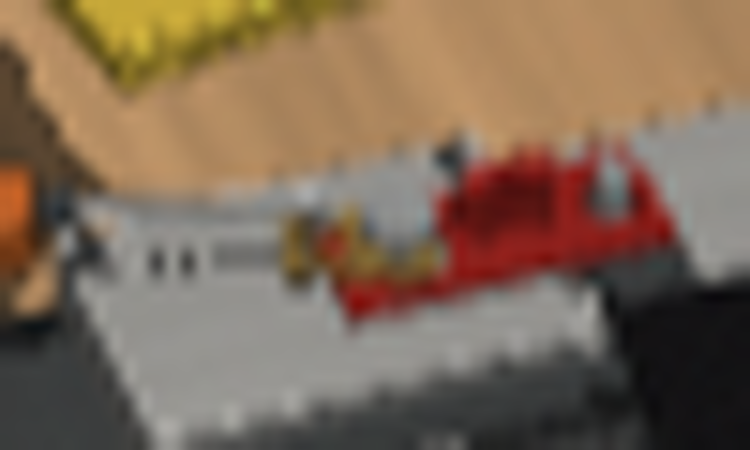

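Emit:
apply_moves([
  {"twist": [0,0,0],"delta_pos": [0,4,0],"hand": 1},
  {"twist": [0,0,0],"delta_pos": [0,4,0],"hand": 1},
  {"twist": [0,0,0],"delta_pos": [0,1.5,0],"hand": 1},
  {"twist": [0,0,0],"delta_pos": [0,0,0],"hand": 1},
  {"twist": [0,0,0],"delta_pos": [0,0,0],"hand": 1},
])

```text
clock: 6.75
eef_pos: [454.0, 142.0, 41.8]
eef_rot: [-0.7, 0.7, -0.099, 0.099]
ft_force: [0.1, -0.8, -0.8]
finger_gap: 19.9
```

Run:
```python
from h import *
plan(454,142,75,np.pi/2-.28)
c=cam('side'); crop(c,250,160,300,190,15,'b5')
```

```text
TCP [454.  142.   41.8] jawyaw 1.291 tilt 0.000 gap 19.9 t 6.75 F [ 0.1 -0.8 -0.8] j6 -1.24
 turn y 0.000  shift tool [ -0.  -33.2  -0. ]  toolx_world [ 0.961 -0.276  0.   ] toolz [ 0.276  0.961 -0.   ]
```

View pics/b5.png

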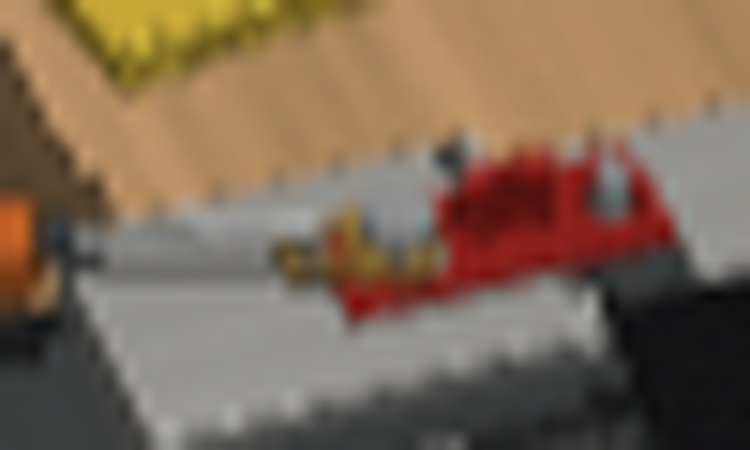

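Emit:
apply_moves([
  {"twist": [0,0,0],"delta_pos": [-2,0,0],"hand": 1},
  {"twist": [0,0,0],"delta_pos": [-2,0,0],"hand": 1},
  {"twist": [0,0,0],"delta_pos": [-2,0,0],"hand": 1},
  {"twist": [0,0,0],"delta_pos": [0,0,0],"hand": 1},
])

```text
clock: 7.3
eef_pos: [450.1, 143.6, 42.8]
eef_rot: [0.7, -0.7, 0.097, -0.1]
ft_force: [5.2, 0.2, -1.8]
finger_gap: 20.1
```

Emit:
apply_moves([
  {"twist": [0,0,0],"delta_pos": [-3,0,0],"hand": 1},
  {"twist": [0,0,0],"delta_pos": [-3,0,0],"hand": 1},
  {"twist": [0,0,0],"delta_pos": [-3,0,0],"hand": 1},
  {"twist": [0,0,0],"delta_pos": [0,0,0],"hand": 1},
])

```text
clock: 7.8
eef_pos: [444.6, 145.8, 44.2]
eef_rot: [0.701, -0.7, 0.094, -0.103]
ft_force: [10.1, -1.9, -2.1]
finger_gap: 19.6
```

Run:
```python
from h import *
plan(454,142,75,np.pi/2-.28)
c=cam('side'); crop(c,240,160,300,195,13,'b6')
c=cam('top'); crop(c,195,175,230,215,15,'b7')
```

```text
TCP [444.6 145.8  44.2] jawyaw 1.291 tilt 0.012 gap 19.6 t 7.80 F [10.1 -1.9 -2.1] j6 -1.23
 turn y 0.000  shift tool [ 10.4 -30.7  -1. ]  toolx_world [ 0.961 -0.276  0.011] toolz [0.276 0.961 0.003]
```

View pics/b6.png

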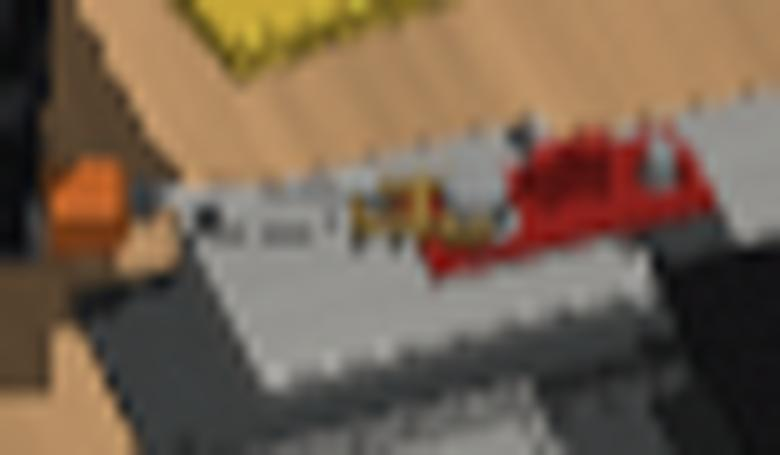

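View pics/b7.png

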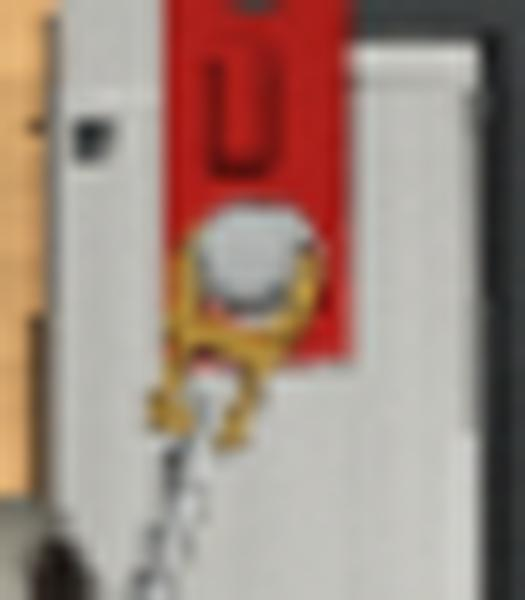

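Emit:
apply_moves([
  {"twist": [0,0,0],"delta_pos": [0,2,0],"hand": 1},
  {"twist": [0,0,0],"delta_pos": [-1,2,0],"hand": 1},
  {"twist": [0,0,0],"delta_pos": [-3,0,0],"hand": 1},
  {"twist": [0,0,0],"delta_pos": [-3,0,0],"hand": 1},
  {"twist": [0,0,0],"delta_pos": [0,0,0],"hand": 1},
])

```text
clock: 8.52
eef_pos: [433.2, 148.2, 38.1]
eef_rot: [0.7, -0.7, 0.098, -0.099]
ft_force: [4.5, -0.2, 4.0]
finger_gap: 20.1
```

Run:
```python
from h import *
plan(454,142,75,np.pi/2-.28)
c=cam('side'); crop(c,240,160,300,195,13,'b6')
c=cam('top'); crop(c,195,175,230,215,15,'b7')
```

```text
TCP [433.2 148.2  38.1] jawyaw 1.291 tilt 0.001 gap 20.1 t 8.53 F [ 4.5 -0.2  4. ] j6 -1.23
 turn y 0.001  shift tool [ 21.8 -36.9  -0.2]  toolx_world [ 0.961 -0.276  0.001] toolz [0.276 0.961 0.   ]
```

View pics/b6.png

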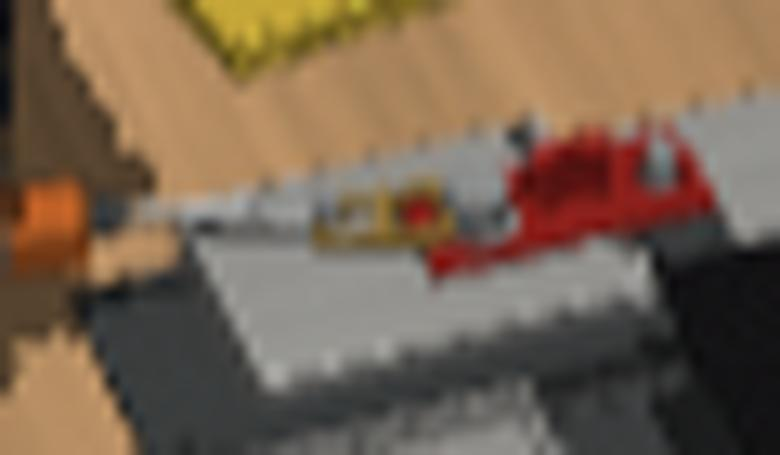

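View pics/b7.png

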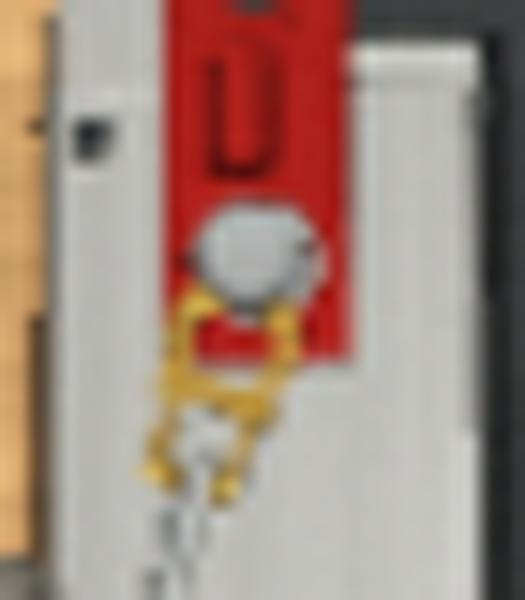

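Emit:
apply_moves([
  {"twist": [0,0,0],"delta_pos": [-5,-1,0],"hand": 1},
  {"twist": [0,0,0],"delta_pos": [-6,0,0],"hand": 1},
  {"twist": [0,0,0],"delta_pos": [-6,0,0],"hand": 1},
  {"twist": [0,0,0],"delta_pos": [-3,0,0],"hand": 1},
  {"twist": [0,0,0],"delta_pos": [0,0,0],"hand": 1},
  {"twist": [0,0,0],"delta_pos": [0,0,0],"hand": 1},
  {"twist": [0,0,0],"delta_pos": [0,0,0],"hand": 1},
])

```text
clock: 9.5
eef_pos: [413.3, 153.6, 38.6]
eef_rot: [-0.7, 0.7, -0.099, 0.098]
ft_force: [0.8, -0.8, 2.3]
finger_gap: 20.0
```

Run:
```python
from h import *
plan(454,142,75,np.pi/2-.28)
c=cam('side'); crop(c,240,160,300,195,13,'b6')
c=cam('top'); crop(c,195,175,230,215,15,'b7')
```

```text
TCP [413.3 153.6  38.6] jawyaw 1.291 tilt 0.001 gap 20.0 t 9.50 F [ 0.8 -0.8  2.3] j6 -1.21
 turn y 0.000  shift tool [ 42.2 -36.5   0.1]  toolx_world [ 0.961 -0.276 -0.001] toolz [ 0.276  0.961 -0.   ]
```

View pics/b6.png

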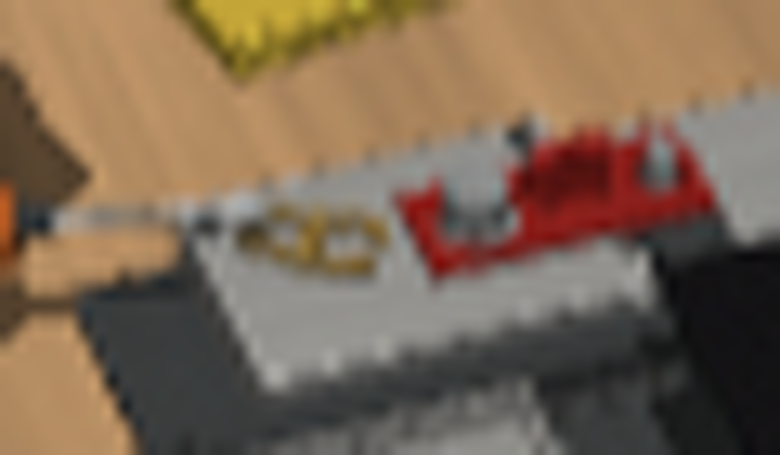

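View pics/b7.png

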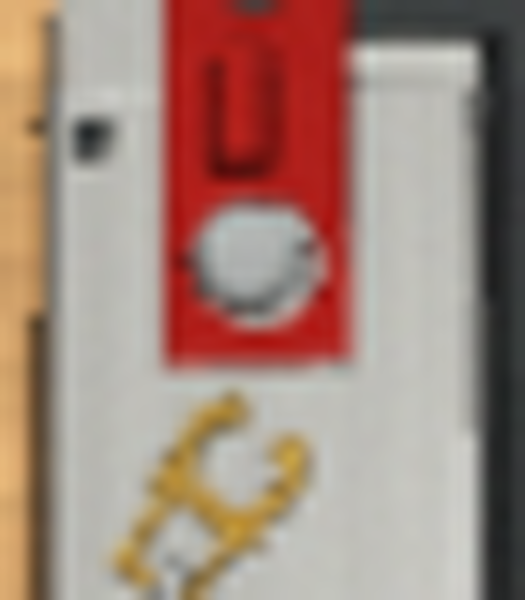

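Emit:
apply_moves([
  {"twist": [0,0,0],"delta_pos": [0,-6,0],"hand": 1},
  {"twist": [0,0,0],"delta_pos": [0,-14,0],"hand": 1},
  {"twist": [0,0,0],"delta_pos": [0,-25,0],"hand": 1},
  {"twist": [0,-0.13,0],"delta_pos": [0,-20,0],"hand": 1},
  {"twist": [0,-0.13,0],"delta_pos": [0,0,0],"hand": 1},
  {"twist": [0,0,0],"delta_pos": [-5,0,20],"hand": 1},
  {"twist": [0,0,0],"delta_pos": [-15,0,25],"hand": 1},
  {"twist": [0,0,0],"delta_pos": [-15,0,30],"hand": 1},
  {"twist": [0,0,0],"delta_pos": [-15,0,35],"hand": 1},
  {"twist": [0,0,0],"delta_pos": [-10,0,25],"hand": 1},
  {"twist": [0,0,0],"delta_pos": [0,0,0],"hand": 1},
  {"twist": [0,0,0],"delta_pos": [0,0,0],"hand": 1},
])

```text
clock: 11.1
eef_pos: [356.3, 289.3, 104.1]
eef_rot: [-0.707, 0.707, -0.007, 0.007]
ft_force: [0.3, -0.2, -1.2]
finger_gap: 19.8
```

Run:
```python
from h import *
plan(354,290,7,np.pi/2-.02)
c=cam('top'); crop(c,195,155,245,225,8,'b8'); np.savez('/tmp/top2.npz',**c)
c=cam('side'); crop(c,240,155,310,200,11,'b9'); np.savez('/tmp/side2.npz',**c)
```

```text
TCP [356.3 289.3 104.1] jawyaw 1.551 tilt 0.000 gap 19.8 t 11.10 F [ 0.3 -0.2 -1.2] j6 -1.13
 turn y 0.000  shift tool [-2.3 97.1  0.7]  toolx_world [ 1.   -0.02 -0.  ] toolz [ 0.02  1.   -0.  ]
```

View pics/b8.png

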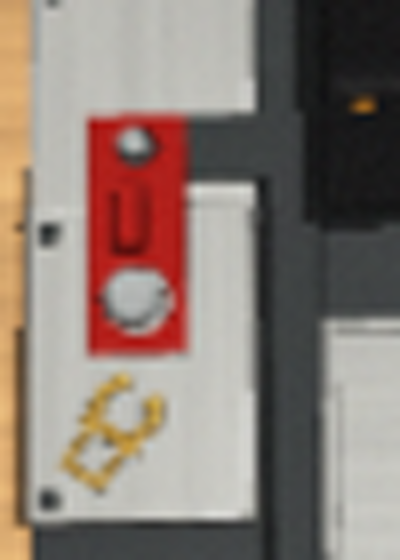

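View pics/b9.png

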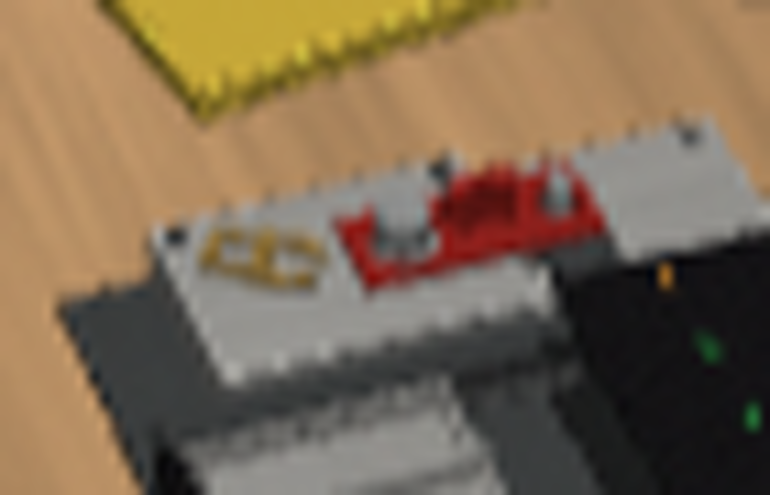

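Emit:
apply_moves([
  {"twist": [0,0,0],"delta_pos": [-2,30,1],"hand": 1},
  {"twist": [0,0,0],"delta_pos": [0,30,0],"hand": 1},
  {"twist": [0,0,0],"delta_pos": [0,20,0],"hand": 1},
  {"twist": [0,0,0],"delta_pos": [0,10,0],"hand": 1},
  {"twist": [0,0,0],"delta_pos": [0,5,0],"hand": 1},
  {"twist": [0,0,0],"delta_pos": [0,2,0],"hand": 1},
  {"twist": [0,0,0],"delta_pos": [0,0,0],"hand": 1},
  {"twist": [0,0,0],"delta_pos": [0,0,0],"hand": 1},
])

```text
clock: 12.2
eef_pos: [354.7, 291.0, 7.3]
eef_rot: [0.707, -0.707, 0.007, -0.007]
ft_force: [-0.3, -0.1, -1.4]
finger_gap: 20.0
```

Emit:
apply_moves([
  {"twist": [0,0,0],"delta_pos": [0,0,0],"hand": 0.8},
  {"twist": [0,0,0],"delta_pos": [0,0,0],"hand": 0.5},
  {"twist": [0,0,0],"delta_pos": [0,0,0],"hand": 0.5},
  {"twist": [0,0,0],"delta_pos": [0,-15,0],"hand": 0.5},
  {"twist": [0,0,0],"delta_pos": [0,-35,0],"hand": 0.5},
  {"twist": [0,0,0],"delta_pos": [0,-40,0],"hand": 0.5},
  {"twist": [0,0,0],"delta_pos": [0,0,0],"hand": 0.5},
])

```text
clock: 13.08
eef_pos: [357.3, 292.2, 101.2]
eef_rot: [0.708, -0.706, 0.004, -0.01]
ft_force: [0.9, -0.0, -1.2]
finger_gap: 42.6
```

Run:
```python
from h import *
c=np.load('/tmp/top2.npz'); s=np.load('/tmp/side2.npz')
def P(c,p,f,u0,v0,z): return ray(c,(np.array(p)+.5)/f-.5+[u0,v0],z)[0].round(1)
print('tab top ',P(c,(130,186),8,195,155,58),P(c,(130,246),8,195,155,58), 'strap corners',[P(c,p,8,195,155,38) for p in((90,118),(188,118),(90,353),(188,353))])
print('tab side',P(s,(495,170),11,240,155,58))
print('stud',P(c,(135,297),8,195,155,52.5),P(s,(405,220),11,240,155,52.5),'peg',P(c,(134,142),8,195,155,48))
print('ring eye bar',P(c,(85,475),8,195,155,39),'arms',P(c,(122,385),8,195,155,39),P(c,(155,410),8,195,155,39),'mid',P(c,(113,430),8,195,155,39))
print('ring side: ctr',P(s,(262,258),11,240,155,39))
plan(590,107,120,np.pi/2+.015)
c=cam('top'); crop(c,110,220,200,310,6,'c1')
c=cam('side'); crop(c,170,100,250,190,7,'c2')
```

```text
tab top  [614.2 109.1  58. ] [592.3 108.8  58. ] strap corners [array([643.8, 127.1,  38. ]), array([643.4,  91.2,  38. ]), array([556.9, 126. ,  38. ]), array([556.4,  90.5,  38. ])]
tab side [611.  111.8  58. ]
stud [574.7 107.7  52.5] [575.4 103.7  52.5] peg [632.5 109.4  48. ]
ring eye bar [512.3 127.1  39. ] arms [544.9 114.1  39. ] [535.6 102.1  39. ] mid [528.5 117.2  39. ]
ring side: ctr [527.6 116.3  39. ]
TCP [357.3 292.2 101.2] jawyaw 1.551 tilt 0.009 gap 42.6 t 13.07 F [ 0.9 -0.  -1.2] j6 -1.13
 turn y -0.035  shift tool [ 230.1  -17.7 -188.6]  toolx_world [1.    0.015 0.008] toolz [-0.015  1.     0.004]
```

View pics/c2.png

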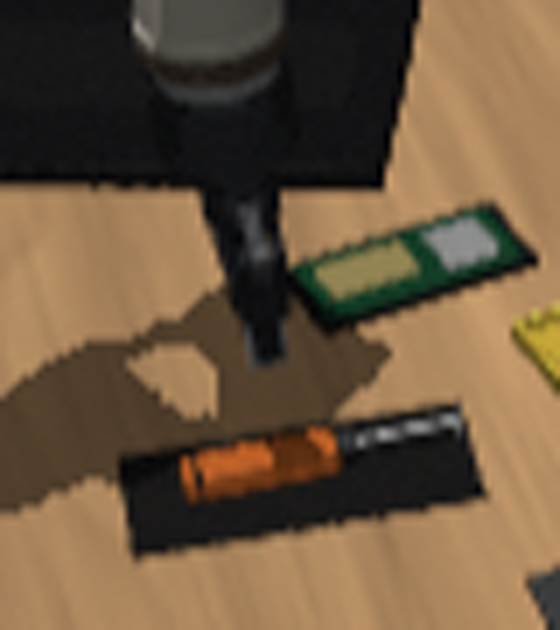

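Emit:
apply_moves([
  {"twist": [0,-0.035,0],"delta_pos": [30,-9,-23],"hand": 0.5},
  {"twist": [0,0,0],"delta_pos": [36,0,-27],"hand": 0.5},
  {"twist": [0,0,0],"delta_pos": [36,0,-27],"hand": 0.5},
  {"twist": [0,0,0],"delta_pos": [36,0,-27],"hand": 0.5},
  {"twist": [0,0,0],"delta_pos": [36,0,-27],"hand": 0.5},
  {"twist": [0,0,0],"delta_pos": [36,0,-27],"hand": 0.5},
  {"twist": [0,0,0],"delta_pos": [34,0,-28],"hand": 0.5},
  {"twist": [0,0,0],"delta_pos": [0,0,0],"hand": 0.6},
  {"twist": [0,0,0],"delta_pos": [0,0,0],"hand": 0.6},
])

```text
clock: 14.3
eef_pos: [598.8, 107.8, 104.3]
eef_rot: [0.707, -0.707, -0.004, 0.007]
ft_force: [-0.5, -0.0, -0.0]
finger_gap: 34.1
```

Run:
```python
from h import *
plan(604,107.8,42,np.pi/2+.015)
```

```text
TCP [598.8 107.8 104.3] jawyaw 1.586 tilt 0.003 gap 34.1 t 14.30 F [-0.5 -0.  -0. ] j6 -1.61
 turn y 0.000  shift tool [ 5.4 62.3 -0.1]  toolx_world [ 1.     0.015 -0.003] toolz [-0.015  1.     0.   ]
```

Emit:
apply_moves([
  {"twist": [0,0,0],"delta_pos": [5,20,0],"hand": 0.65},
  {"twist": [0,0,0],"delta_pos": [0,20,0],"hand": 0.65},
  {"twist": [0,0,0],"delta_pos": [0,12,0],"hand": 0.65},
  {"twist": [0,0,0],"delta_pos": [0,9,0],"hand": 0.65},
  {"twist": [0,0,0],"delta_pos": [0,0,0],"hand": 0.65},
  {"twist": [0,0,0],"delta_pos": [0,0,0],"hand": 1},
  {"twist": [0,0,0],"delta_pos": [0,0,0],"hand": 1},
  {"twist": [0,0,0],"delta_pos": [0,0,0],"hand": 1},
  {"twist": [0,0,0],"delta_pos": [0,0,0],"hand": 1},
])

```text
clock: 15.42
eef_pos: [606.1, 108.5, 45.9]
eef_rot: [0.708, -0.707, -0.006, 0.005]
ft_force: [-0.7, 5.1, 2.9]
finger_gap: 5.1
```

Run:
```python
from h import *
plan(604,107.8,72,np.pi/2+.015)
```

```text
TCP [606.1 108.5  45.9] jawyaw 1.586 tilt 0.002 gap 5.1 t 15.43 F [-0.7  5.1  2.9] j6 -1.61
 turn y 0.000  shift tool [ -2.  -26.1  -0.6]  toolx_world [1.    0.015 0.002] toolz [-0.015  1.     0.001]
```

Emit:
apply_moves([
  {"twist": [0,0,0],"delta_pos": [0,0,0],"hand": 1},
  {"twist": [0,0,0],"delta_pos": [0,-6,0],"hand": 1},
  {"twist": [0,0,0],"delta_pos": [0,-8,0],"hand": 1},
  {"twist": [0,0,0],"delta_pos": [0,-10,0],"hand": 1},
  {"twist": [0,0,0],"delta_pos": [0,-16,0],"hand": 1},
  {"twist": [0,0,0],"delta_pos": [0,-20,0],"hand": 1},
  {"twist": [0,0,0],"delta_pos": [0,0,0],"hand": 1},
  {"twist": [0,0,0],"delta_pos": [0,0,0],"hand": 1},
])

```text
clock: 16.42
eef_pos: [605.2, 107.5, 104.8]
eef_rot: [-0.707, 0.707, 0.005, -0.005]
ft_force: [0.2, 0.3, -1.2]
finger_gap: 5.4
```

Run:
```python
from h import *
c=cam('top'); crop(c,110,140,250,240,5,'d1'); np.savez('/tmp/t.npz',**c)
s=cam('side'); crop(s,235,110,320,200,7,'d2')
# parts tray corners
hsv=cv2.cvtColor(c['image'],cv2.COLOR_RGB2HSV); m=cv2.inRange(hsv,(22,150,120),(34,255,255)); m[:,:100]=0;m[:, 200:]=0
k=max(cv2.findContours(m,cv2.RETR_EXTERNAL,cv2.CHAIN_APPROX_NONE)[0],key=cv2.contourArea); r=cv2.minAreaRect(k);print(r); b=ray(c,cv2.boxPoints(r),14);print(b.round(1),b.mean(0).round(1))
plan(b.mean(0)[0],b.mean(0)[1],110,np.pi/2+.015)
```

```text
((139.22999572753906, 185.6099853515625), (53.88154220581055, 36.48670959472656), 81.8698959350586)
[[676.7 397.   14. ]
 [691.1 288.9  14. ]
 [529.4 261.4  14. ]
 [515.4 367.4  14. ]] [603.2 328.7  14. ]
TCP [604.7 107.5 104. ] jawyaw 1.586 tilt 0.002 gap 5.5 t 16.52 F [-0.   0.7 -0.3] j6 -1.61
 turn y 0.000  shift tool [  1.8  -6.  221.2]  toolx_world [ 1.     0.015 -0.002] toolz [-0.015  1.    -0.   ]
```

View pics/d1.png

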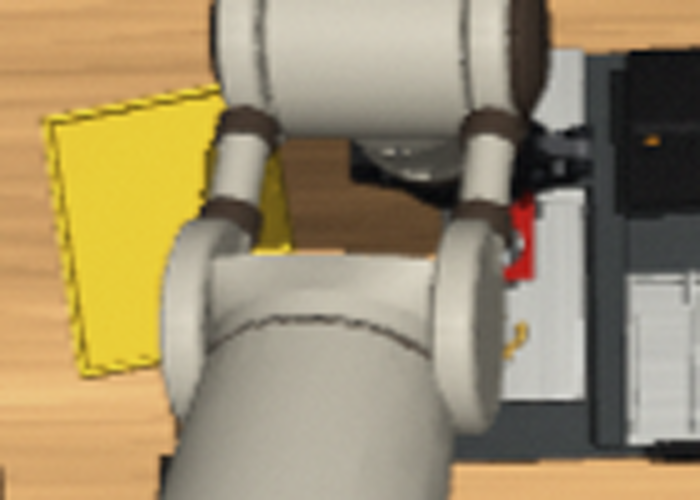

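View pics/d2.png

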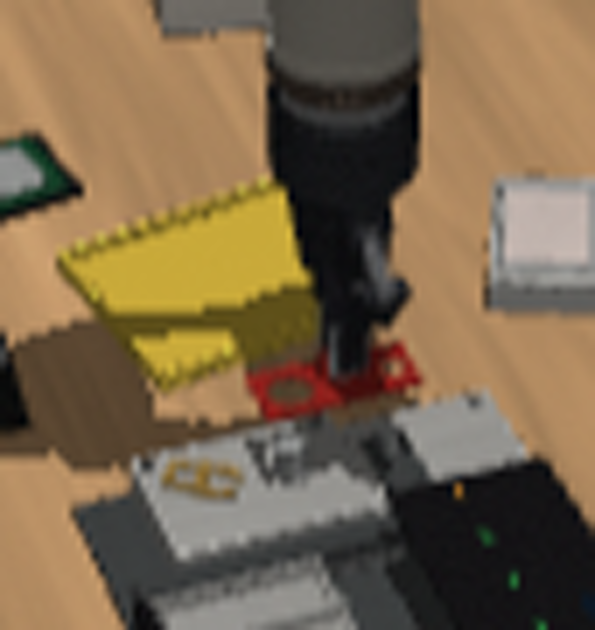

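Run:
```python
from h import *
for f,x0,x1 in(('top0',100,200),('side0',225,305)):
    c=np.load(f'/tmp/{f}.npz')
    hsv=cv2.cvtColor(c['image'],cv2.COLOR_RGB2HSV); m=cv2.inRange(hsv,(20,150,100),(34,255,255)); m[:,:x0]=0;m[:,x1:]=0
    k=max(cv2.findContours(m,cv2.RETR_EXTERNAL,cv2.CHAIN_APPROX_NONE)[0],key=cv2.contourArea)
    a=cv2.approxPolyDP(k,6,True)[:,0]
    b=ray(c,a,14);print(b.round(1),b.mean(0).round(1))
```

```text
[[695.  263.4  14. ]
 [672.1 394.9  14. ]
 [515.  364.4  14. ]
 [537.1 232.3  14. ]] [604.8 313.8  14. ]
[[696.  269.6  14. ]
 [671.3 388.6  14. ]
 [516.6 363.   14. ]
 [539.  224.4  14. ]] [605.7 311.4  14. ]
```

Run:
```python
from h import *
plan(605,342.5,40,np.pi/2+.19)
```

```text
TCP [604.7 107.5 104. ] jawyaw 1.586 tilt 0.002 gap 5.5 t 16.52 F [-0.   0.7 -0.3] j6 -1.61
 turn y -0.175  shift tool [ 44.8  63.9 230.7]  toolx_world [ 0.982  0.189 -0.002] toolz [-0.189  0.982 -0.   ]
```

Emit:
apply_moves([
  {"twist": [0,-0.088,0],"delta_pos": [0,0,0],"hand": 1},
  {"twist": [0,-0.087,0],"delta_pos": [0,0,0],"hand": 1},
  {"twist": [0,0,0],"delta_pos": [6,0,32],"hand": 1},
  {"twist": [0,0,0],"delta_pos": [8,0,40],"hand": 1},
  {"twist": [0,0,0],"delta_pos": [8,0,40],"hand": 1},
  {"twist": [0,0,0],"delta_pos": [8,0,40],"hand": 1},
  {"twist": [0,0,0],"delta_pos": [8,0,40],"hand": 1},
  {"twist": [0,0,0],"delta_pos": [7,0,39],"hand": 1},
  {"twist": [0,0,0],"delta_pos": [0,30,0],"hand": 1},
  {"twist": [0,0,0],"delta_pos": [0,30,0],"hand": 1},
  {"twist": [0,0,0],"delta_pos": [0,0,0],"hand": 1},
  {"twist": [0,0,0],"delta_pos": [0,0,0],"hand": 1},
])

```text
clock: 18.02
eef_pos: [606.3, 343.0, 45.6]
eef_rot: [0.704, -0.704, -0.067, 0.067]
ft_force: [0.2, -0.5, 0.3]
finger_gap: 5.5
```

Run:
```python
from h import *
plan(605,342.5,17,np.pi/2+.19)
s=cam('side'); crop(s,220,80,320,200,5,'d3')
```

```text
TCP [606.3 343.   45.6] jawyaw 1.761 tilt 0.001 gap 5.5 t 18.02 F [ 0.2 -0.5  0.3] j6 -1.42
 turn y 0.000  shift tool [-1.4 28.6 -0.2]  toolx_world [0.982 0.189 0.001] toolz [-0.189  0.982  0.   ]
```

View pics/d3.png

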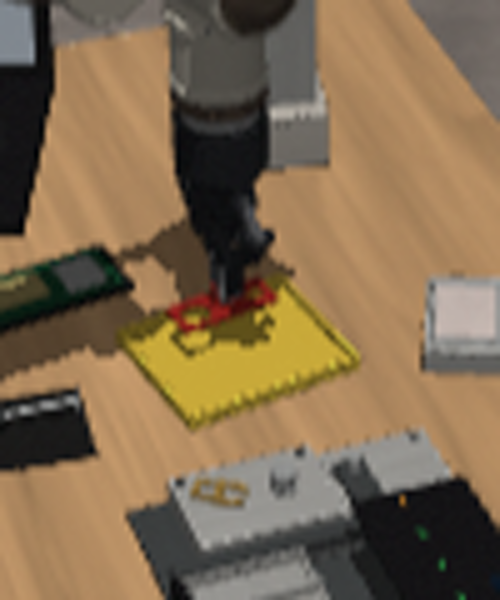

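Strap is over the far-left half of the parts tray. Lower and release.

Emit:
apply_moves([
  {"twist": [0,0,0],"delta_pos": [-1,14,0],"hand": 1},
  {"twist": [0,0,0],"delta_pos": [0,9,0],"hand": 1},
  {"twist": [0,0,0],"delta_pos": [0,5,0],"hand": 1},
  {"twist": [0,0,0],"delta_pos": [0,0,0],"hand": 1},
  {"twist": [0,0,0],"delta_pos": [0,0,0],"hand": 0.85},
  {"twist": [0,0,0],"delta_pos": [0,0,0],"hand": 0.75},
  {"twist": [0,0,0],"delta_pos": [0,0,0],"hand": 0.75},
  {"twist": [0,0,0],"delta_pos": [0,-15,0],"hand": 0.75},
  {"twist": [0,0,0],"delta_pos": [0,-30,0],"hand": 0.75},
  {"twist": [0,0,0],"delta_pos": [0,-40,0],"hand": 0.75},
  {"twist": [0,0,0],"delta_pos": [0,0,0],"hand": 0.75},
])

```text
clock: 19.45
eef_pos: [608.2, 344.0, 108.2]
eef_rot: [0.705, -0.703, -0.071, 0.064]
ft_force: [0.8, -0.6, 0.0]
finger_gap: 21.2
```

Run:
```python
from h import *
s=cam('side'); crop(s,220,80,320,200,5,'d4')
c=np.load('/tmp/top2.npz')
hsv=cv2.cvtColor(c['image'],cv2.COLOR_RGB2HSV); m=cv2.inRange(hsv,(15,110,80),(34,255,255)); m2=np.zeros_like(m); m2[198:222,198:222]=m[198:222,198:222]
ys,xs=np.nonzero(m2); w=ray(c,np.c_[xs,ys],39)[:,:2]; print(len(w),w.mean(0)); u,sv,vt=np.linalg.svd(w-w.mean(0)); print(vt[0],sv, ((w-w.mean(0))@vt.T).min(0),((w-w.mean(0))@vt.T).max(0))
plan(528,115,100,np.pi/2)
```

```text
50 [527.30065836 118.5562872 ]
[-0.82788828  0.56089303] [90.43751853 52.77354811] [-18.98139669 -11.51711727] [45.31729274 11.09858892]
TCP [606.7 343.4 105.4] jawyaw 1.761 tilt 0.006 gap 21.7 t 19.50 F [0.3 0.2 0.1] j6 -1.42
 turn y 0.190  shift tool [ -78.7    4.7 -228.4]  toolx_world [ 1.    -0.     0.006] toolz [0.    1.    0.001]
```

View pics/d4.png

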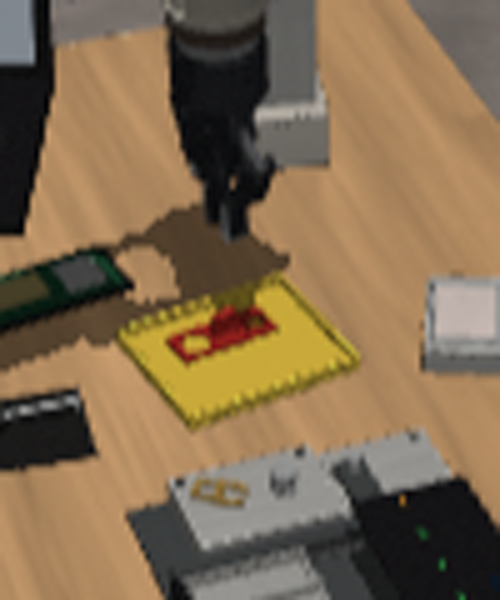

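Run:
```python
from h import *
plan(518.3,122.2,100,np.pi/2-.595)
```

```text
TCP [606.7 343.4 105.4] jawyaw 1.761 tilt 0.006 gap 21.7 t 19.50 F [0.3 0.2 0.1] j6 -1.42
 turn y 0.785  shift tool [  50.8    5.5 -232.7]  toolx_world [ 0.828 -0.561  0.006] toolz [0.561 0.828 0.001]
```

Emit:
apply_moves([
  {"twist": [0,0.157,0],"delta_pos": [0,0,0],"hand": 0.6},
  {"twist": [0,0.157,0],"delta_pos": [0,0,0],"hand": 0.6},
  {"twist": [0,0.157,0],"delta_pos": [0,0,0],"hand": 0.6},
  {"twist": [0,0.157,0],"delta_pos": [0,0,0],"hand": 0.6},
  {"twist": [0,0.157,0],"delta_pos": [0,0,0],"hand": 0.6},
  {"twist": [0,0,0],"delta_pos": [8,0,-38],"hand": 0.6},
  {"twist": [0,0,0],"delta_pos": [9,0,-39],"hand": 0.6},
  {"twist": [0,0,0],"delta_pos": [9,0,-39],"hand": 0.6},
  {"twist": [0,0,0],"delta_pos": [9,0,-39],"hand": 0.6},
  {"twist": [0,0,0],"delta_pos": [8,0,-39],"hand": 0.6},
  {"twist": [0,0,0],"delta_pos": [8,5,-39],"hand": 0.6},
  {"twist": [0,0,0],"delta_pos": [0,0,0],"hand": 0.6},
])

```text
clock: 21.0
eef_pos: [514.5, 119.4, 95.4]
eef_rot: [-0.675, 0.676, -0.209, 0.207]
ft_force: [-0.0, -0.1, -0.5]
finger_gap: 34.4
```

Run:
```python
from h import *
plan(518.3,122.2,36,np.pi/2-.595)
s=cam('side'); crop(s,230,120,310,200,7,'e1')
c=cam('top'); crop(c,190,160,240,230,8,'e2')
```

```text
TCP [514.5 119.4  95.4] jawyaw 0.973 tilt 0.004 gap 34.4 t 21.00 F [-0.  -0.1 -0.5] j6 -0.97
 turn y -0.003  shift tool [ 1.7 59.4  4.5]  toolx_world [ 0.828 -0.561 -0.003] toolz [ 0.561  0.828 -0.002]
```

View pics/e1.png

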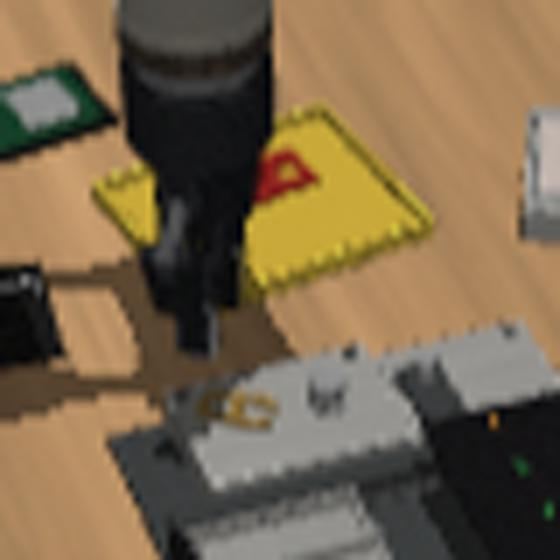

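Emit:
apply_moves([
  {"twist": [0,0,0],"delta_pos": [2,20,4.5],"hand": 0.6},
  {"twist": [0,0,0],"delta_pos": [0,20,0],"hand": 0.6},
  {"twist": [0,0,0],"delta_pos": [0,10,0],"hand": 0.6},
  {"twist": [0,0,0],"delta_pos": [0,5,0],"hand": 0.6},
  {"twist": [0,0,0],"delta_pos": [0,2,0],"hand": 0.6},
  {"twist": [0,0,0],"delta_pos": [0,0,0],"hand": 0.6},
])

```text
clock: 21.85
eef_pos: [521.1, 123.8, 40.3]
eef_rot: [0.676, -0.676, 0.207, -0.207]
ft_force: [0.3, -0.1, -0.8]
finger_gap: 34.0
```

Run:
```python
from h import *
plan(518.3,122.2,36,np.pi/2-.595)
s=cam('side'); crop(s,240,150,300,200,12,'e1')
```

```text
TCP [521.1 123.8  40.3] jawyaw 0.976 tilt 0.001 gap 34.0 t 21.85 F [ 0.3 -0.1 -0.8] j6 -0.97
 turn y 0.000  shift tool [-1.4  4.3 -2.9]  toolx_world [ 0.828 -0.561  0.001] toolz [0.561 0.828 0.001]
```

View pics/e1.png

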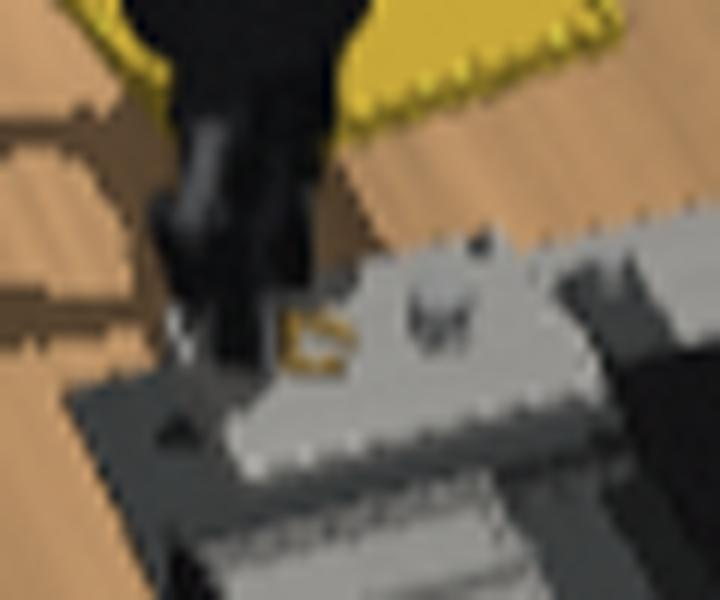

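Emit:
apply_moves([
  {"twist": [0,0,0],"delta_pos": [-1.5,0,-2.5],"hand": 0.6},
  {"twist": [0,0,0],"delta_pos": [0,2.5,0],"hand": 0.6},
  {"twist": [0,0,0],"delta_pos": [0,1.5,0],"hand": 0.6},
  {"twist": [0,0,0],"delta_pos": [0,0,0],"hand": 0.65},
  {"twist": [0,0,0],"delta_pos": [0,0,0],"hand": 1},
  {"twist": [0,0,0],"delta_pos": [0,0,0],"hand": 1},
  {"twist": [0,0,0],"delta_pos": [0,0,0],"hand": 1},
  {"twist": [0,0,0],"delta_pos": [0,0,0],"hand": 1},
  {"twist": [0,0,0],"delta_pos": [0,0,0],"hand": 1},
], grip_force=40)

```text
clock: 23.02
eef_pos: [518.2, 122.5, 36.0]
eef_rot: [0.676, -0.676, 0.207, -0.207]
ft_force: [-2.1, -0.4, 4.2]
finger_gap: 17.5
```

Emit:
apply_moves([
  {"twist": [0,0,0],"delta_pos": [0,-6,0],"hand": 1},
  {"twist": [0,0,0],"delta_pos": [0,-15,0],"hand": 1},
  {"twist": [0,0,0],"delta_pos": [0,-25,0],"hand": 1},
  {"twist": [0,0,0],"delta_pos": [0,-25,0],"hand": 1},
  {"twist": [0,0,0],"delta_pos": [0,0,0],"hand": 1},
])

```text
clock: 23.65
eef_pos: [520.3, 122.6, 109.7]
eef_rot: [0.677, -0.675, 0.205, -0.209]
ft_force: [1.2, 0.3, -0.7]
finger_gap: 17.1
```

Run:
```python
from h import *
plan(608,285,60,np.pi/2-.4)
s=cam('side'); crop(s,240,130,310,200,10,'e1')
```

```text
TCP [520.3 122.6 109.7] jawyaw 0.976 tilt 0.006 gap 17.1 t 23.65 F [ 1.2  0.3 -0.7] j6 -0.97
 turn y -0.195  shift tool [ 17.3  50.4 183.6]  toolx_world [ 0.921 -0.389  0.005] toolz [0.389 0.921 0.003]
```

View pics/e1.png

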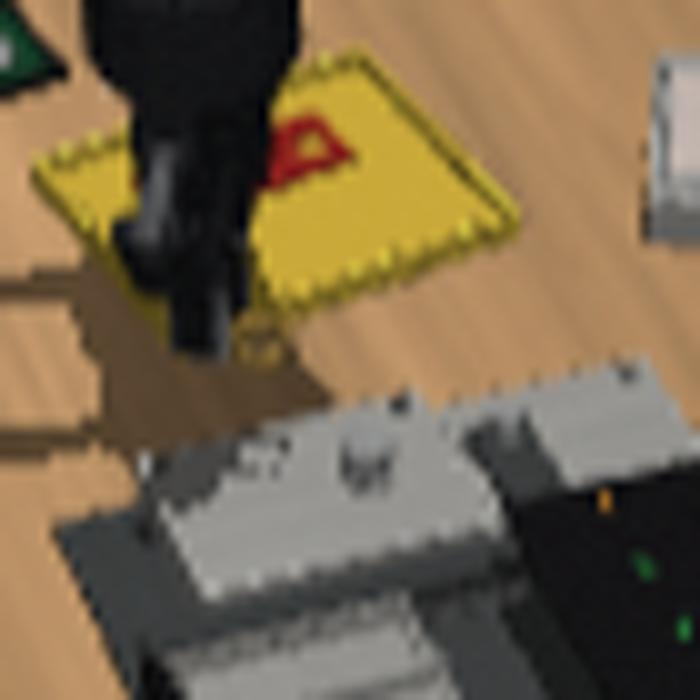

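Emit:
apply_moves([
  {"twist": [0,-0.157,0],"delta_pos": [0,0,0],"hand": 1},
  {"twist": [0,-0.157,0],"delta_pos": [0,0,0],"hand": 1},
  {"twist": [0,-0.157,0],"delta_pos": [0,0,0],"hand": 1},
  {"twist": [0,-0.157,0],"delta_pos": [0,0,0],"hand": 1},
  {"twist": [0,-0.157,0],"delta_pos": [0,0,0],"hand": 1},
  {"twist": [0,0,0],"delta_pos": [24,0,35],"hand": 1},
  {"twist": [0,0,0],"delta_pos": [25,0,35],"hand": 1},
  {"twist": [0,0,0],"delta_pos": [24,10,35],"hand": 1},
  {"twist": [0,0,0],"delta_pos": [24,20,35],"hand": 1},
  {"twist": [0,0,0],"delta_pos": [0,20,0],"hand": 1},
  {"twist": [0,0,0],"delta_pos": [0,0,0],"hand": 1},
])

```text
clock: 25.08
eef_pos: [584.0, 277.3, 53.0]
eef_rot: [-0.703, 0.704, 0.065, -0.07]
ft_force: [-1.3, 0.4, -1.0]
finger_gap: 17.0
```

Run:
```python
from h import *
plan(589.5,280.5,8,np.pi/2+.19)
s=cam('side'); crop(s,220,100,310,200,7,'e1')
```

```text
TCP [584.  277.3  53. ] jawyaw 1.761 tilt 0.007 gap 17.0 t 25.07 F [-1.3  0.4 -1. ] j6 -1.50
 turn y 0.000  shift tool [ 6.3 45.   2.1]  toolx_world [ 0.982  0.189 -0.007] toolz [-0.189  0.982 -0.001]
```

View pics/e1.png

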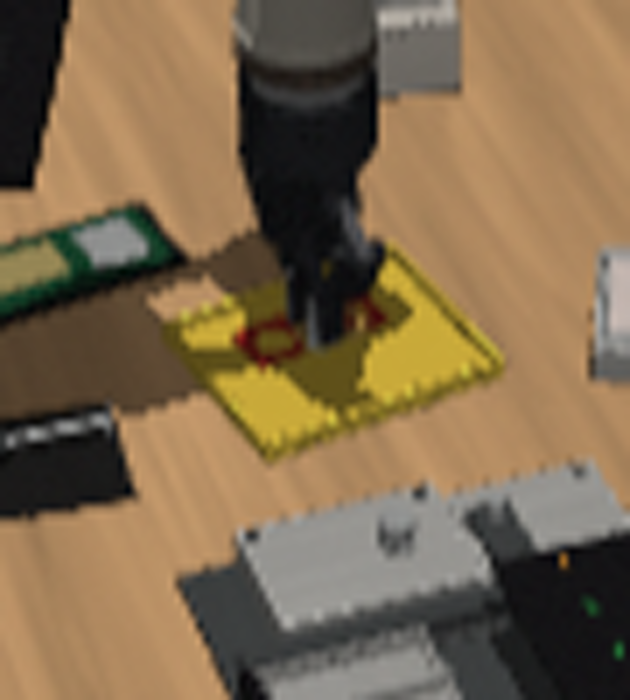

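Emit:
apply_moves([
  {"twist": [0,0,0],"delta_pos": [5,20,-2],"hand": 1},
  {"twist": [0,0,0],"delta_pos": [0,14,0],"hand": 1},
  {"twist": [0,0,0],"delta_pos": [0,7,0],"hand": 1},
  {"twist": [0,0,0],"delta_pos": [0,3,0],"hand": 1},
  {"twist": [0,0,0],"delta_pos": [0,0,0],"hand": 1},
  {"twist": [0,0,0],"delta_pos": [0,0,0],"hand": 0.72},
  {"twist": [0,0,0],"delta_pos": [0,0,0],"hand": 0.68},
  {"twist": [0,0,0],"delta_pos": [0,0,0],"hand": 0.68},
  {"twist": [0,0,0],"delta_pos": [0,-15,0],"hand": 0.68},
  {"twist": [0,0,0],"delta_pos": [0,-35,0],"hand": 0.68},
  {"twist": [0,0,0],"delta_pos": [0,-40,0],"hand": 0.6},
  {"twist": [0,0,0],"delta_pos": [0,-40,0],"hand": 0.5},
])

```text
clock: 26.62
eef_pos: [592.3, 277.4, 145.4]
eef_rot: [0.704, -0.704, -0.068, 0.067]
ft_force: [0.9, 0.2, -0.2]
finger_gap: 42.5
```

Emit:
apply_moves([
  {"twist": [0,0.1,0],"delta_pos": [0,0,-30],"hand": 0.5},
  {"twist": [0,0.1,0],"delta_pos": [0,0,-45],"hand": 0.5},
  {"twist": [0,0,0],"delta_pos": [0,0,-55],"hand": 0.5},
  {"twist": [0,0,0],"delta_pos": [0,0,-55],"hand": 0.5},
  {"twist": [0,0,0],"delta_pos": [0,0,-55],"hand": 0.5},
  {"twist": [0,0,0],"delta_pos": [0,0,-55],"hand": 0.5},
  {"twist": [0,0,0],"delta_pos": [0,0,-40],"hand": 0.5},
  {"twist": [0,0,0],"delta_pos": [0,0,0],"hand": 0.5},
])

```text
clock: 27.62
eef_pos: [599.7, -59.9, 144.2]
eef_rot: [-0.707, 0.707, -0.004, 0.006]
ft_force: [-0.4, 1.2, 0.4]
finger_gap: 42.7
```

Run:
```python
from h import *
plan(0,0,0)
s=cam('side'); cv2.imwrite('pics/f1.png',s['image'][:,:,::-1]); crop(s,225,125,315,185,8,'f3')
c=cam('top'); cv2.imwrite('pics/f2.png',c['image'][:,:,::-1]); np.savez('/tmp/top3.npz',**c);np.savez('/tmp/side3.npz',**s)
```

```text
TCP [599.7 -59.9 144.2] jawyaw 1.557 tilt 0.002 gap 42.7 t 27.62 F [-0.4  1.2  0.4] j6 -1.86
 turn y 0.000  shift tool [-600.7  143.1   51.7]  toolx_world [ 1.    -0.014  0.002] toolz [ 0.014  1.    -0.001]
```

View pics/f2.png

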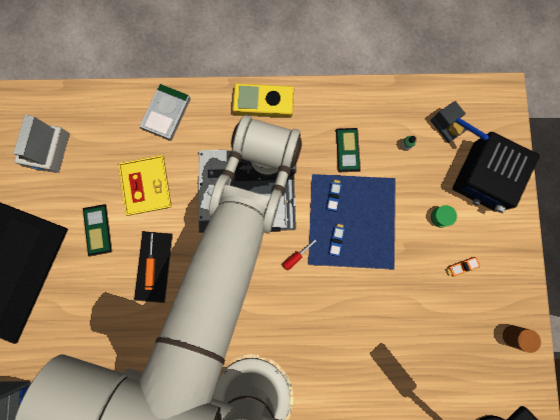

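View pics/f3.png

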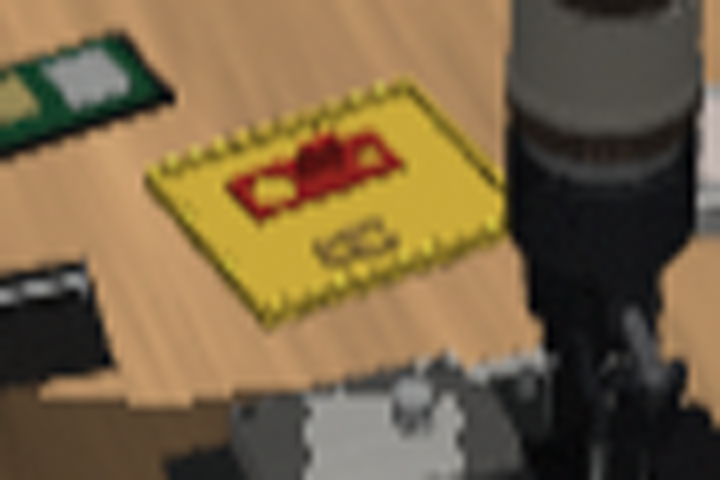

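Run:
```python
from h import *
c=np.load('/tmp/top3.npz'); s=np.load('/tmp/side3.npz')
crop(c,318,172,352,216,14,'g1');crop(c,318,216,352,260,14,'g2');crop(s,252,236,332,276,10,'g3')
```

```text
(no output)
```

View pics/g1.png

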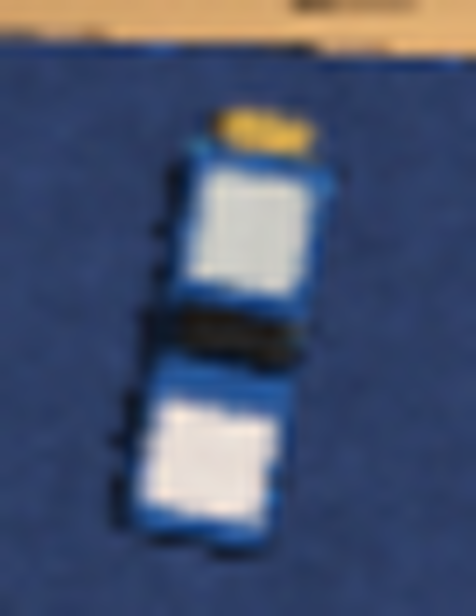

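View pics/g2.png

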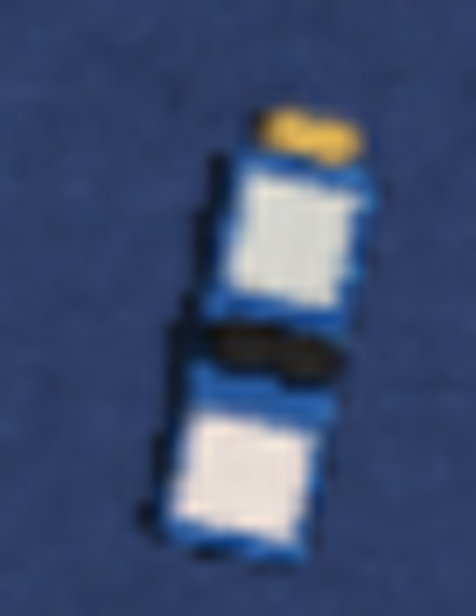

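View pics/g3.png

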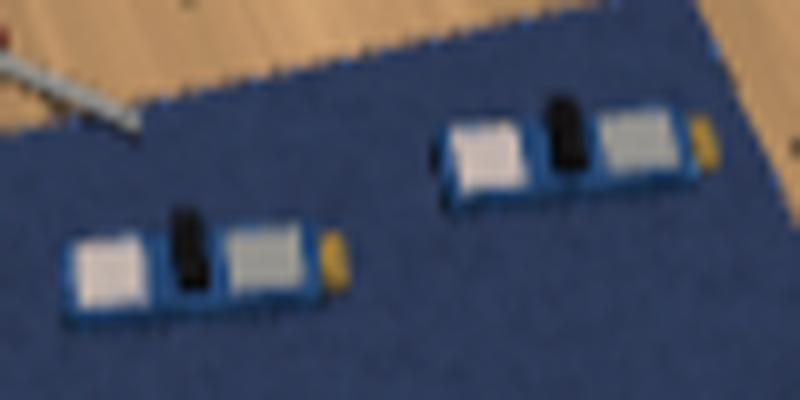

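Run:
```python
from h import *
c=np.load('/tmp/top3.npz'); s=np.load('/tmp/side3.npz')
def P(c,p,f,u0,v0,z): return ray(c,(np.array(p)+.5)/f-.5+[u0,v0],z)[0].round(1)
def an(a,b): d=a-b; return round(np.arctan2(d[1],d[0]),3)
for n,v0,l1,l2,bar,fe,tg in(('A',172,(250,233),(210,463),(238,337),(200,533),(266,132)),('B',216,(292,240),(245,478),(275,355),(235,545),(311,136))):
    a,b,k,f,t=[P(c,p,14,318,v0,z) for p,z in((l1,14),(l2,14),(bar,28),(fe,14),(tg,9))]
    print(n,'lab',a,b,(a+b)/2,'bar',k,'yaw',an(a,b),an(t,f),'front',f,'tongue',t)
for n,l1,l2,bar in(('A',(640,138),(487,155),(563,103)),('B',(267,258),(108,272),(186,215))):
    a,b,k=[P(s,p,10,252,236,z) for p,z in((l1,14),(l2,14),(bar,28))]
    print(n,'lab',a,b,(a+b)/2,'bar',k,'yaw',an(a,b))
```

```text
A lab [ 587.3 -253.    14. ] [ 538.4 -243.    14. ] [ 562.85 -248.     14.  ] bar [ 562.9 -247.8   28. ] yaw -0.202 -0.199 front [ 523.6 -240.4   14. ] tongue [ 609.9 -257.8    9. ]
B lab [ 455.8 -257.3   14. ] [ 406.8 -246.    14. ] [ 431.3  -251.65   14.  ] bar [ 431.3 -251.    28. ] yaw -0.227 -0.224 front [ 393.1 -243.5   14. ] tongue [ 477.9 -262.8    9. ]
A lab [ 589.3 -251.1   14. ] [ 539.3 -240.7   14. ] [ 564.3 -245.9   14. ] bar [ 566.2 -239.2   28. ] yaw -0.205
B lab [ 457.3 -256.3   14. ] [ 407.3 -244.3   14. ] [ 432.3 -250.3   14. ] bar [ 435.1 -241.4   28. ] yaw -0.236
```

Run:
```python
from h import *
plan(563.5,-247,100,-.203)
```

```text
TCP [599.5 -56.9 143.7] jawyaw 1.560 tilt 0.001 gap 42.8 t 27.73 F [ 0.3  0.7 -0.4] j6 -1.86
 turn y -1.378  shift tool [-193.5   43.5   -3. ]  toolx_world [0.202 0.979 0.001] toolz [-0.979  0.202  0.   ]
```

Emit:
apply_moves([
  {"twist": [0,0.176,0],"delta_pos": [0,0,-15],"hand": 0.5},
  {"twist": [0,0.176,0],"delta_pos": [0,0,-15],"hand": 0.5},
  {"twist": [0,0.176,0],"delta_pos": [0,0,-15],"hand": 0.5},
  {"twist": [0,0.176,0],"delta_pos": [0,0,0],"hand": 0.5},
  {"twist": [0,0.176,0],"delta_pos": [0,0,0],"hand": 0.5},
  {"twist": [0,0.176,0],"delta_pos": [0,0,0],"hand": 0.5},
  {"twist": [0,0.176,0],"delta_pos": [0,0,0],"hand": 0.5},
  {"twist": [0,0.176,0],"delta_pos": [0,0,0],"hand": 0.5},
  {"twist": [0,0.176,0],"delta_pos": [0,0,0],"hand": 0.5},
  {"twist": [0,0.176,0],"delta_pos": [0,0,0],"hand": 0.5},
])

```text
clock: 28.98
eef_pos: [591.3, -98.9, 143.2]
eef_rot: [-0.447, 0.447, -0.548, 0.548]
ft_force: [0.2, 0.0, -0.3]
finger_gap: 42.6
```

Run:
```python
from h import *
plan(563.5,-247,100,-.203)
```

```text
TCP [591.3 -98.9 143.2] jawyaw -0.203 tilt 0.000 gap 42.6 t 28.98 F [ 0.2  0.  -0.3] j6 -0.16
 turn y 0.000  shift tool [150.7  43.2   2.6]  toolx_world [-0.202 -0.979 -0.   ] toolz [ 0.979 -0.202  0.   ]
```

Emit:
apply_moves([
  {"twist": [0,0,0],"delta_pos": [35,0,1],"hand": 0.5},
  {"twist": [0,0,0],"delta_pos": [40,5,1],"hand": 0.5},
  {"twist": [0,0,0],"delta_pos": [40,18,1],"hand": 0.5},
  {"twist": [0,0,0],"delta_pos": [35,20,0],"hand": 0.5},
  {"twist": [0,0,0],"delta_pos": [0,30,0],"hand": 0.5},
  {"twist": [0,0,0],"delta_pos": [0,15,0],"hand": 0.5},
  {"twist": [0,0,0],"delta_pos": [0,0,0],"hand": 0.5},
  {"twist": [0,0,0],"delta_pos": [0,0,0],"hand": 0.5},
])

```text
clock: 29.98
eef_pos: [565.5, -248.0, 56.2]
eef_rot: [-0.448, 0.448, -0.546, 0.548]
ft_force: [0.2, 0.0, 0.8]
finger_gap: 42.8
```

Run:
```python
from h import *
plan(563.5,-247,18,-.203)
s=cam('side'); crop(s,252,206,332,276,9,'g3')
```

```text
TCP [ 565.5 -248.    56.2] jawyaw -0.198 tilt 0.002 gap 42.8 t 29.98 F [0.2 0.  0.8] j6 -0.41
 turn y 0.005  shift tool [-0.6 38.2 -2.2]  toolx_world [-0.202 -0.979  0.001] toolz [ 0.979 -0.202  0.002]
```

View pics/g3.png

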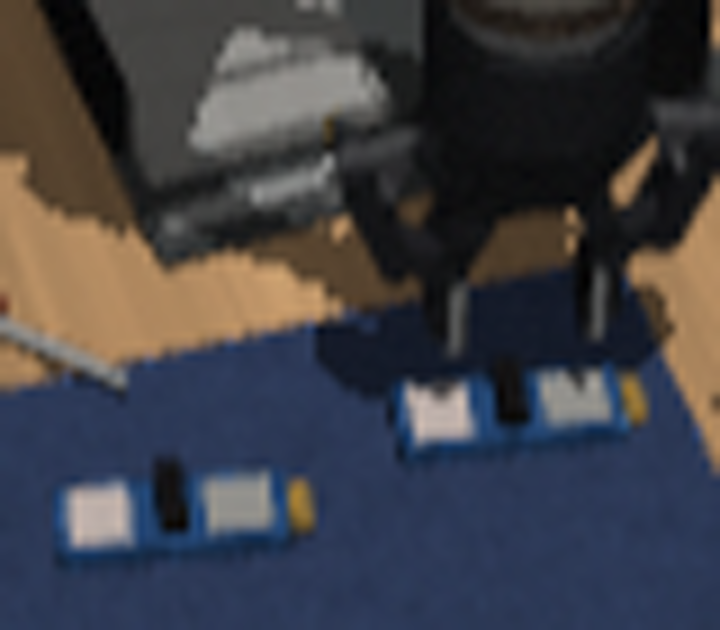

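Emit:
apply_moves([
  {"twist": [0,0.005,0],"delta_pos": [0,18,-2],"hand": 0.5},
  {"twist": [0,0,0],"delta_pos": [0,13,0],"hand": 0.5},
  {"twist": [0,0,0],"delta_pos": [0,6,0],"hand": 0.5},
  {"twist": [0,0,0],"delta_pos": [0,0,0],"hand": 0.5},
  {"twist": [0,0,0],"delta_pos": [0,0,0],"hand": 1},
  {"twist": [0,0,0],"delta_pos": [0,0,0],"hand": 1},
  {"twist": [0,0,0],"delta_pos": [0,0,0],"hand": 1},
  {"twist": [0,0,0],"delta_pos": [0,0,0],"hand": 1},
  {"twist": [0,0,0],"delta_pos": [0,0,0],"hand": 1},
  {"twist": [0,0,0],"delta_pos": [0,0,0],"hand": 1},
], grip_force=60)

```text
clock: 31.28
eef_pos: [563.0, -248.4, 18.6]
eef_rot: [-0.447, 0.446, -0.548, 0.549]
ft_force: [-0.6, -0.3, 6.4]
finger_gap: 8.0
```

Run:
```python
from h import *
plan(563.5,-247,18,-.203)
```

```text
TCP [ 563.  -248.4   18.6] jawyaw -0.204 tilt 0.001 gap 8.0 t 31.27 F [-0.6 -0.3  6.4] j6 -0.41
 turn y -0.001  shift tool [-1.4  0.6  0.2]  toolx_world [-0.202 -0.979  0.001] toolz [ 0.979 -0.202  0.001]
```

Emit:
apply_moves([
  {"twist": [0,0,0],"delta_pos": [0,-8,0],"hand": 1},
  {"twist": [0,0,0],"delta_pos": [0,-20,0],"hand": 1},
  {"twist": [0,0,0],"delta_pos": [0,-30,0],"hand": 1},
  {"twist": [0,-0.1,0],"delta_pos": [0,-30,0],"hand": 1},
  {"twist": [0,-0.118,0],"delta_pos": [0,0,0],"hand": 1},
  {"twist": [0,0,0],"delta_pos": [0,0,0],"hand": 1},
  {"twist": [0,0,0],"delta_pos": [0,0,0],"hand": 1},
])

```text
clock: 32.15
eef_pos: [562.1, -247.7, 105.7]
eef_rot: [-0.503, 0.503, -0.497, 0.497]
ft_force: [-0.1, -0.0, -0.4]
finger_gap: 7.9
```

Run:
```python
from h import *
s=np.load('/tmp/side0.npz'); crop(s,250,185,302,230,15,'h1')
plan(522,-13.5,100,.015)
c=cam('side'); crop(c,230,150,340,270,6,'h2')
```

```text
TCP [ 562.1 -247.7  105.7] jawyaw 0.012 tilt 0.001 gap 7.9 t 32.15 F [-0.1 -0.  -0.4] j6 -0.62
 turn y -0.003  shift tool [-234.8    5.8  -36.6]  toolx_world [ 0.015 -1.    -0.   ] toolz [ 1.     0.015 -0.001]
```

View pics/h1.png

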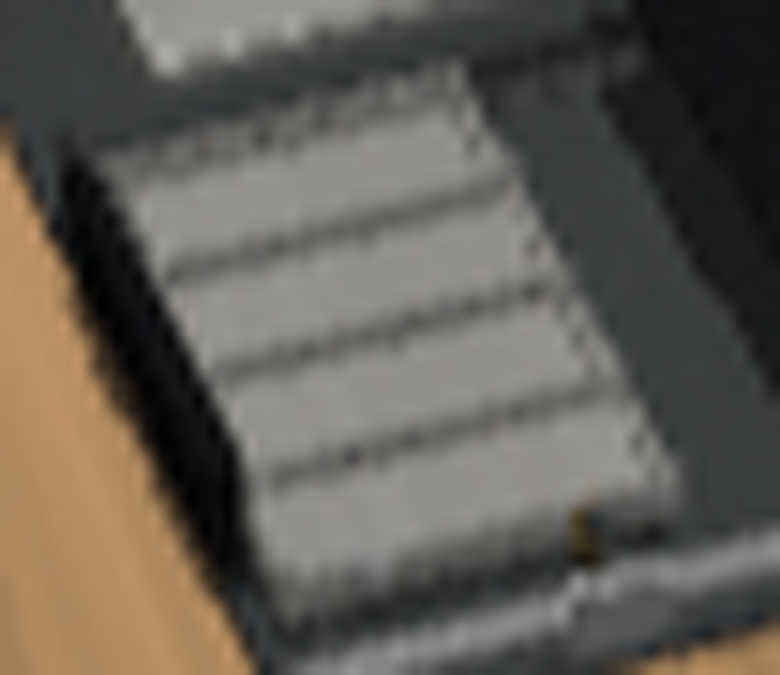

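View pics/h2.png

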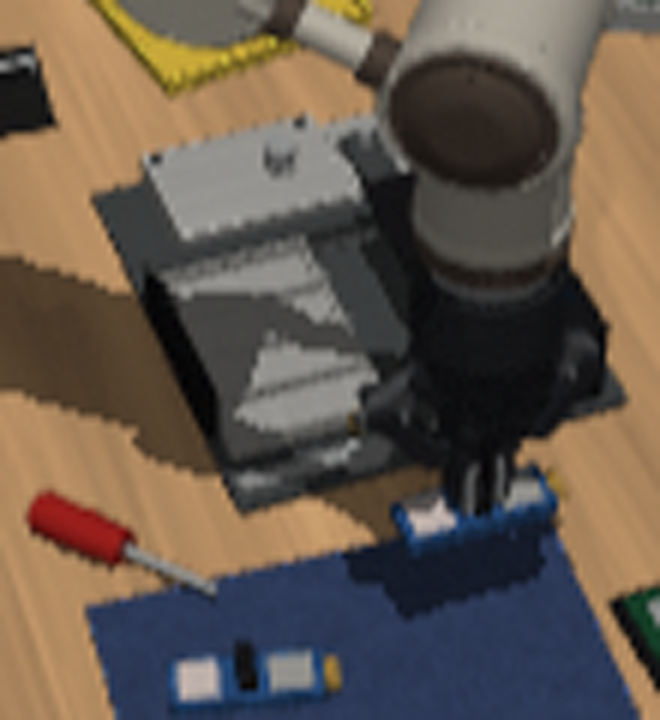

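Run:
```python
from h import *
s=np.load('/tmp/side0.npz');c=np.load('/tmp/top0.npz')
def P(c,p,f,u0,v0,z): return ray(c,(np.array(p)+.5)/f-.5+[u0,v0],z)[0].round(1)
for p in((170,273),(510,185),(225,370),(545,290),(270,480),(610,390)):print(P(s,p,15,250,185,28.5))
print('plate side edge', P(s,(70,150),15,250,185,56),P(s,(240,465),15,250,185,56),P(s,(225,570),15,250,185,56))
for p in ((180,400),(182,110),(313,383),(315,80),(446,385),(444,60)): print('top',P(c,p,11,232,190,28.5))
```

```text
[481.5   3.6  28.5]
[568.5   4.4  28.5]
[484.  -31.8  28.5]
[564.3 -32.4  28.5]
[482.8 -69.3  28.5]
[567.4 -68.8  28.5]
plate side edge [464.3  24.7  56. ] [470.5 -87.4  56. ] [ 457.3 -117.1   56. ]
top [477.3   4.8  28.5]
top [554.3   4.1  28.5]
top [481.4 -30.1  28.5]
top [561.9 -31.1  28.5]
top [480.4 -65.   28.5]
top [566.8 -65.4  28.5]
```

Emit:
apply_moves([
  {"twist": [0,0,0],"delta_pos": [-30,0,-5],"hand": 1},
  {"twist": [0,0,0],"delta_pos": [-40,0,-6],"hand": 1},
  {"twist": [0,0,0],"delta_pos": [-40,0,-6],"hand": 1},
  {"twist": [0,0,0],"delta_pos": [-40,0,-6],"hand": 1},
  {"twist": [0,0,0],"delta_pos": [-40,5,-7],"hand": 1},
  {"twist": [0,0,0],"delta_pos": [-45,10,-7],"hand": 1},
  {"twist": [0,0,0],"delta_pos": [0,15,0],"hand": 1},
  {"twist": [0,0,0],"delta_pos": [0,15,0],"hand": 1},
  {"twist": [0,0,0],"delta_pos": [0,0,0],"hand": 1},
  {"twist": [0,0,0],"delta_pos": [0,0,0],"hand": 1},
])

```text
clock: 33.45
eef_pos: [522.6, -14.5, 61.0]
eef_rot: [0.503, -0.503, 0.497, -0.497]
ft_force: [0.1, 0.0, -0.5]
finger_gap: 8.0
```

Run:
```python
from h import *
plan(522,-12.5,41,.01)
s=cam('side'); crop(s,245,175,315,235,11,'h3');np.savez('/tmp/side4.npz',**s)
c=cam('top'); crop(c,230,180,310,240,9,'h4');np.savez('/tmp/top4.npz',**c)
```

```text
TCP [522.6 -14.5  61. ] jawyaw 0.012 tilt 0.000 gap 8.0 t 33.45 F [ 0.1  0.  -0.5] j6 -0.27
 turn y 0.002  shift tool [-2.  20.  -0.6]  toolx_world [ 0.01 -1.    0.  ] toolz [1.   0.01 0.  ]
```

View pics/h3.png

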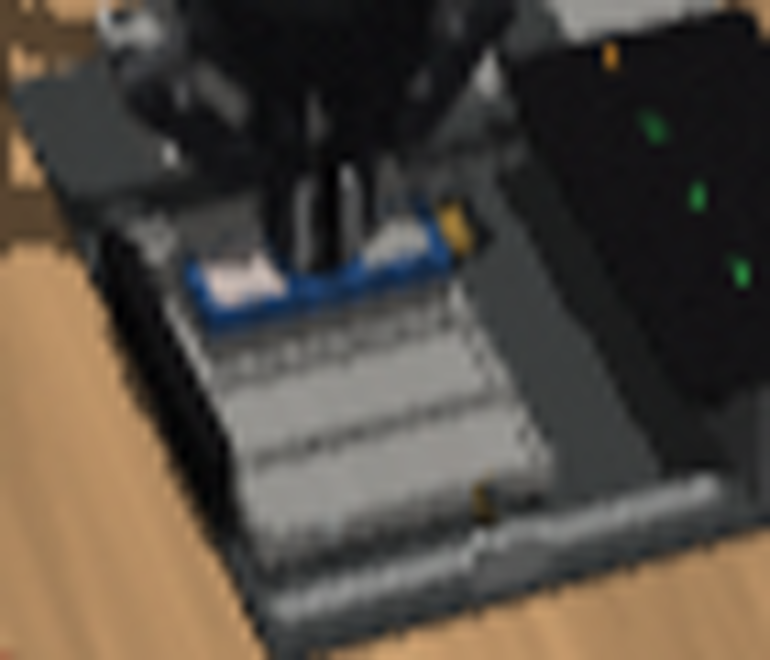

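View pics/h4.png

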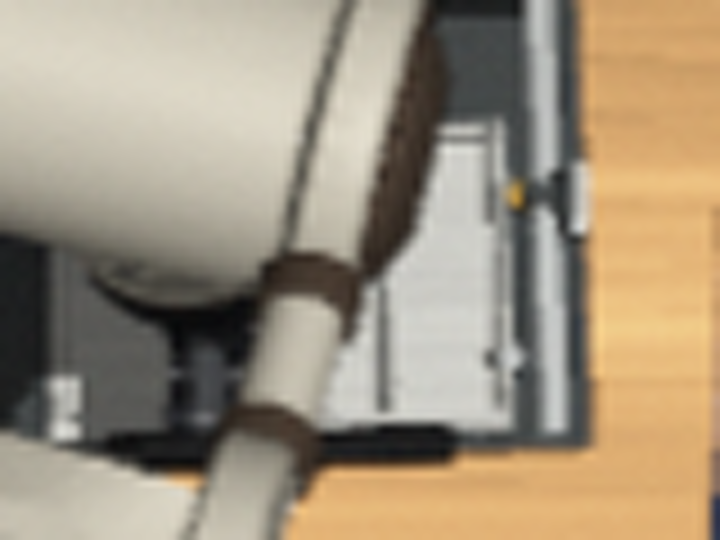

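Run:
```python
from h import *
s=np.load('/tmp/side4.npz')
def P(c,p,f,u0,v0,z): return ray(c,(np.array(p)+.5)/f-.5+[u0,v0],z)[0].round(1)
crop(s,258,188,294,212,21,'h5')
for p in((210,332),(330,300),(450,268)):print(P(s,p,11,245,175,44.4))
print('front L top',P(s,(190,265),11,245,175,56.4),'R top',P(s,(207,310),11,245,175,56.4))
```

```text
[483.5 -24.6  44.4]
[524.5 -23.9  44.4]
[566.  -23.2  44.4]
front L top [483.5  -5.   56.4] R top [482.4 -26.4  56.4]
```

View pics/h5.png

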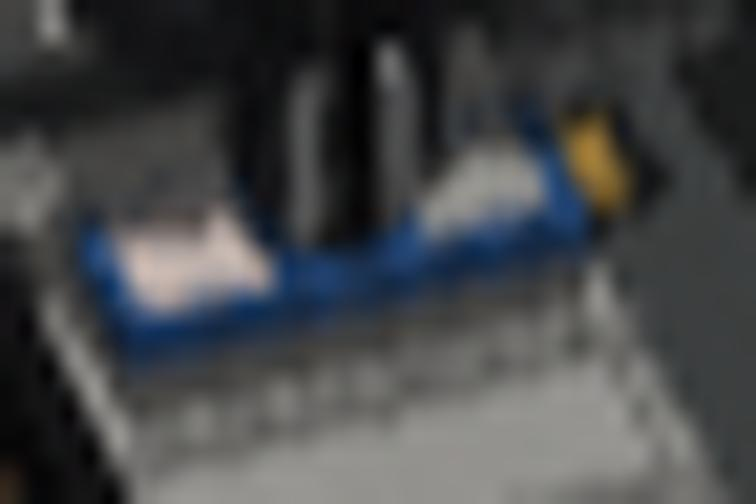

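Emit:
apply_moves([
  {"twist": [0,0.01,0],"delta_pos": [2,3,-0.5],"hand": 1},
  {"twist": [0,0,0],"delta_pos": [0,4,0],"hand": 1},
  {"twist": [0,0,0],"delta_pos": [0,0,0],"hand": 1},
  {"twist": [0,0,0],"delta_pos": [0,0,0],"hand": 1},
])

```text
clock: 34.05
eef_pos: [521.6, -15.4, 53.8]
eef_rot: [-0.501, 0.501, -0.499, 0.499]
ft_force: [-0.6, -0.2, -1.2]
finger_gap: 8.3
```

Run:
```python
from h import *
plan(522,-16.5,41,.01)
s=cam('side'); crop(s,254,184,294,216,18,'h5');np.savez('/tmp/side4.npz',**s)
```

```text
TCP [521.6 -15.4  53.8] jawyaw 0.004 tilt 0.000 gap 8.3 t 34.05 F [-0.6 -0.2 -1.2] j6 -0.27
 turn y -0.006  shift tool [ 1.1 12.8  0.4]  toolx_world [ 0.01 -1.    0.  ] toolz [ 1.    0.01 -0.  ]
```

View pics/h5.png

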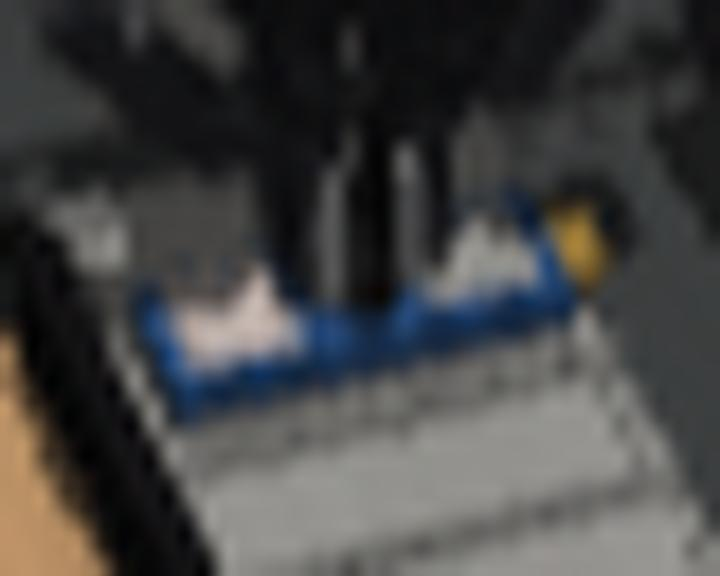

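Run:
```python
from h import *
s=np.load('/tmp/side4.npz')
def P(c,p,f,u0,v0,z): return ray(c,(np.array(p)+.5)/f-.5+[u0,v0],z)[0].round(1)
print('bot edge',[P(s,p,18,254,184,37.2) for p in((190,422),(380,368),(575,312))],'top edge',[P(s,p,18,254,184,49.2) for p in((180,385),(560,275))])
print('div band low (floor)',[P(s,p,18,254,184,24) for p in((210,470),(400,418),(585,372))])
```

```text
bot edge [array([483.5, -28.9,  37.2]), array([523.5, -27.4,  37.2]), array([565.2, -25.7,  37.2])] top edge [array([481.5, -30. ,  49.2]), array([561.8, -26.3,  49.2])]
div band low (floor) [array([486.7, -30.5,  24. ]), array([526.7, -29.6,  24. ]), array([565.8, -29.9,  24. ])]
```

Emit:
apply_moves([
  {"twist": [0,0,0],"delta_pos": [0,2,0],"hand": 1},
  {"twist": [0,0,0],"delta_pos": [0,2,0],"hand": 1},
  {"twist": [0,0,0],"delta_pos": [0,2,0],"hand": 1},
  {"twist": [0,0,0],"delta_pos": [0,1,0],"hand": 1},
  {"twist": [0,0,0],"delta_pos": [0,0,0],"hand": 1},
])

```text
clock: 34.72
eef_pos: [521.6, -15.4, 46.6]
eef_rot: [-0.501, 0.501, -0.499, 0.499]
ft_force: [0.6, 1.0, -1.4]
finger_gap: 7.9
```

Run:
```python
from h import *
plan(522,-16.5,41,.01); print(read_state()['torque'])
s=cam('side'); crop(s,254,184,294,216,18,'h5');np.savez('/tmp/side4.npz',**s)
```

```text
TCP [521.6 -15.4  46.6] jawyaw 0.004 tilt 0.000 gap 7.9 t 34.73 F [ 0.6  1.  -1.4] j6 -0.27
 turn y -0.006  shift tool [1.1 5.6 0.4]  toolx_world [ 0.01 -1.   -0.  ] toolz [ 1.    0.01 -0.  ]
[0.18022883 0.01995128 0.06856874]
```

View pics/h5.png

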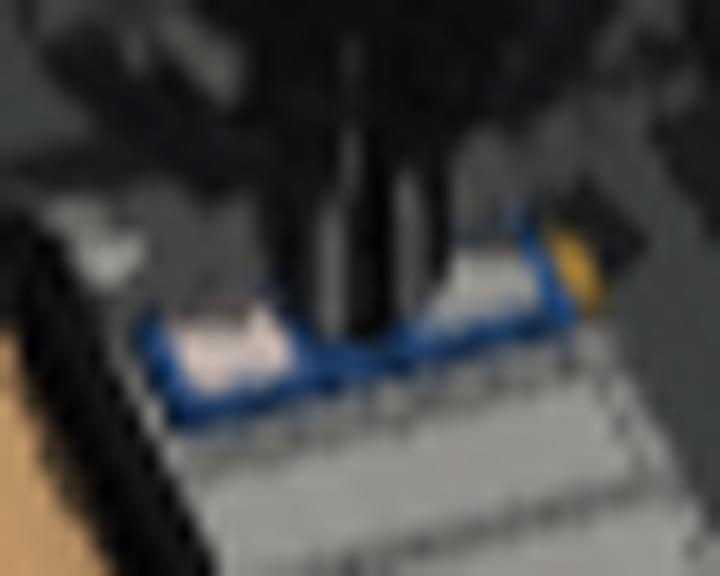

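Emit:
apply_moves([
  {"twist": [0,0,0],"delta_pos": [0,2,0],"hand": 1},
  {"twist": [0,0,0],"delta_pos": [0,2,0],"hand": 1},
  {"twist": [0,0,0],"delta_pos": [0,1,0],"hand": 1},
  {"twist": [0,0,0],"delta_pos": [0,0,0],"hand": 1},
])

```text
clock: 35.28
eef_pos: [521.7, -15.4, 41.7]
eef_rot: [0.501, -0.501, 0.499, -0.499]
ft_force: [-0.6, 1.6, -0.5]
finger_gap: 8.0
```

Run:
```python
from h import *
plan(522,-16.5,41,.01); print(read_state()['torque'])
s=cam('side'); crop(s,254,184,294,216,18,'h5');np.savez('/tmp/side4.npz',**s)
```

```text
TCP [521.7 -15.4  41.7] jawyaw 0.004 tilt 0.000 gap 8.0 t 35.27 F [-0.6  1.6 -0.5] j6 -0.27
 turn y -0.006  shift tool [1.1 0.7 0.3]  toolx_world [ 0.01 -1.   -0.  ] toolz [1.   0.01 0.  ]
[ 0.39045829 -0.0687256   0.11806299]
```

View pics/h5.png

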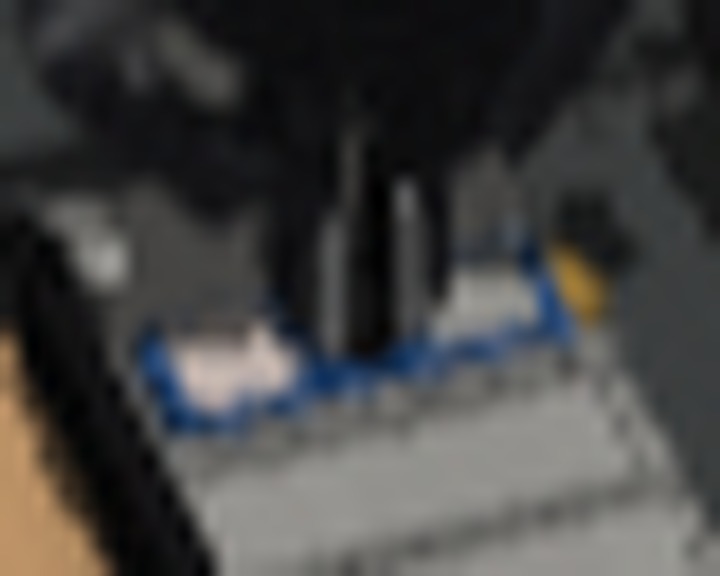

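Emit:
apply_moves([
  {"twist": [0,0,0],"delta_pos": [0,1,0],"hand": 1},
  {"twist": [0,0,0],"delta_pos": [0,0,0],"hand": 0.85},
  {"twist": [0,0,0],"delta_pos": [0,0,0],"hand": 0.75},
  {"twist": [0,0,0],"delta_pos": [0,0,0],"hand": 0.7},
  {"twist": [0,0,0],"delta_pos": [0,-10,0],"hand": 0.7},
  {"twist": [0,0,0],"delta_pos": [0,-25,0],"hand": 0.7},
  {"twist": [0,0,0],"delta_pos": [0,-35,0],"hand": 0.6},
  {"twist": [0,0.1,0],"delta_pos": [20,0,-15],"hand": 0.5},
  {"twist": [0,0.1,0],"delta_pos": [40,0,-20],"hand": 0.5},
  {"twist": [0,0,0],"delta_pos": [55,0,-20],"hand": 0.5},
  {"twist": [0,0,0],"delta_pos": [55,0,-20],"hand": 0.5},
  {"twist": [0,0,0],"delta_pos": [50,0,-10],"hand": 0.5},
])

```text
clock: 36.83
eef_pos: [401.8, -222.3, 111.7]
eef_rot: [-0.449, 0.449, -0.546, 0.547]
ft_force: [1.4, -0.2, -0.7]
finger_gap: 42.8
```

Run:
```python
from h import *
plan(432,-251,60,-.228)
s=cam('side'); crop(s,240,170,320,280,7,'i1');np.savez('/tmp/side5.npz',**s)
c=cam('top'); crop(c,230,180,400,280,4,'i2');np.savez('/tmp/top5.npz',**c)
```

```text
TCP [ 401.8 -222.3  111.7] jawyaw -0.196 tilt 0.001 gap 42.8 t 36.83 F [ 1.4 -0.2 -0.7] j6 -0.57
 turn y 0.032  shift tool [21.1 51.8 35.9]  toolx_world [-0.226 -0.974  0.001] toolz [ 0.974 -0.226  0.001]
```

View pics/i1.png

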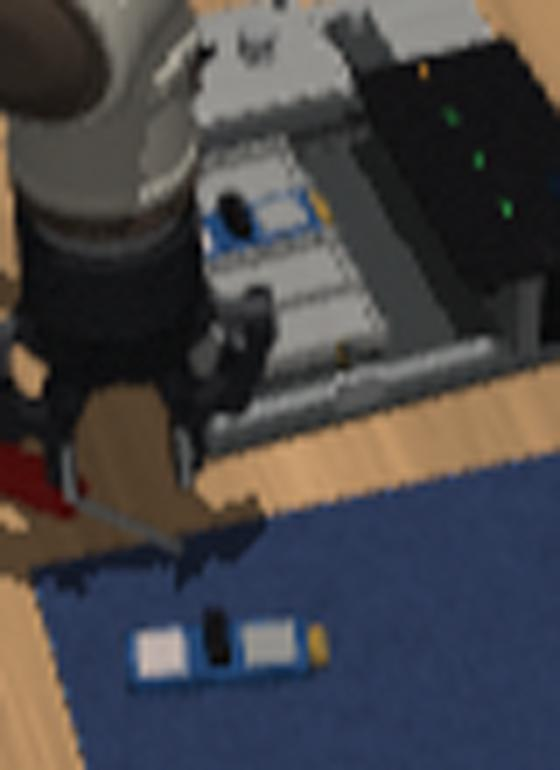

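View pics/i2.png

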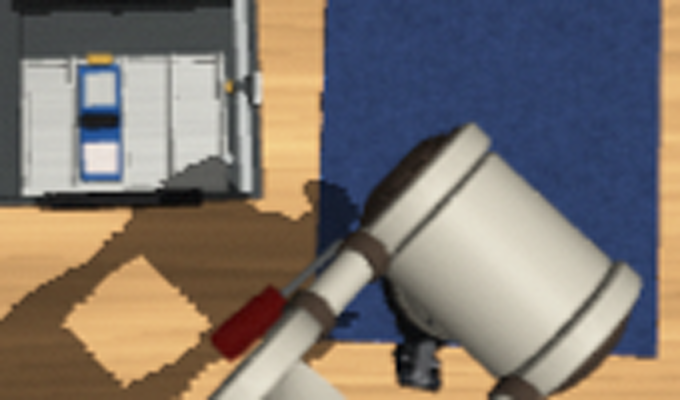

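Emit:
apply_moves([
  {"twist": [0,0.032,0],"delta_pos": [10,0,18],"hand": 0.5},
  {"twist": [0,0,0],"delta_pos": [11,17,18],"hand": 0.5},
  {"twist": [0,0,0],"delta_pos": [0,30,0],"hand": 0.5},
  {"twist": [0,0,0],"delta_pos": [0,6,0],"hand": 0.5},
  {"twist": [0,0,0],"delta_pos": [0,0,0],"hand": 0.5},
  {"twist": [0,0,0],"delta_pos": [0,0,0],"hand": 0.5},
])

```text
clock: 37.67
eef_pos: [434.3, -249.1, 59.1]
eef_rot: [-0.44, 0.44, -0.553, 0.554]
ft_force: [0.9, 0.0, 0.1]
finger_gap: 43.0
```

Run:
```python
from h import *
plan(432,-251,18,-.228)
s=cam('side'); crop(s,240,220,320,280,9,'i1')
```

```text
TCP [ 434.3 -249.1   59.1] jawyaw -0.228 tilt 0.002 gap 43.0 t 37.67 F [0.9 0.  0.1] j6 -0.53
 turn y 0.000  shift tool [ 2.3 41.1 -1.9]  toolx_world [-0.226 -0.974  0.001] toolz [ 0.974 -0.226  0.002]
```

View pics/i1.png

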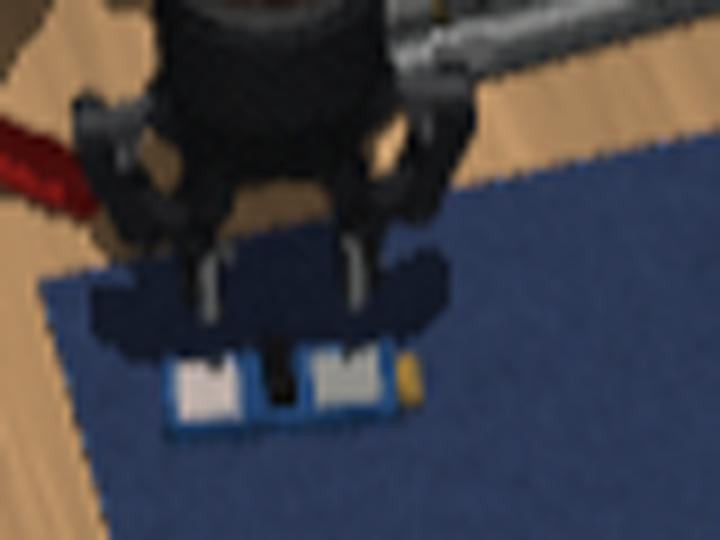

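Emit:
apply_moves([
  {"twist": [0,0,0],"delta_pos": [1.5,18,-2],"hand": 0.5},
  {"twist": [0,0,0],"delta_pos": [0,15,0],"hand": 0.5},
  {"twist": [0,0,0],"delta_pos": [0,7,0],"hand": 0.5},
  {"twist": [0,0,0],"delta_pos": [0,0,0],"hand": 0.5},
  {"twist": [0,0,0],"delta_pos": [0,0,0],"hand": 1},
  {"twist": [0,0,0],"delta_pos": [0,0,0],"hand": 1},
  {"twist": [0,0,0],"delta_pos": [0,0,0],"hand": 1},
  {"twist": [0,0,0],"delta_pos": [0,0,0],"hand": 1},
  {"twist": [0,0,0],"delta_pos": [0,0,0],"hand": 1},
  {"twist": [0,0,0],"delta_pos": [0,0,0],"hand": 1},
])

```text
clock: 38.98
eef_pos: [431.8, -250.2, 18.6]
eef_rot: [-0.44, 0.44, -0.553, 0.554]
ft_force: [-0.4, 0.8, 6.3]
finger_gap: 7.5
```

Run:
```python
from h import *
plan(432,-251,18,-.228)
```

```text
TCP [ 431.8 -250.2   18.6] jawyaw -0.228 tilt 0.001 gap 7.5 t 38.98 F [-0.4  0.8  6.3] j6 -0.54
 turn y 0.000  shift tool [0.7 0.6 0.4]  toolx_world [-0.226 -0.974  0.001] toolz [ 0.974 -0.226  0.001]
```

Emit:
apply_moves([
  {"twist": [0,0,0],"delta_pos": [0,-8,0],"hand": 1},
  {"twist": [0,0,0],"delta_pos": [0,-20,0],"hand": 1},
  {"twist": [0,0,0],"delta_pos": [0,-30,0],"hand": 1},
  {"twist": [0,-0.116,0],"delta_pos": [0,-30,0],"hand": 1},
  {"twist": [0,-0.117,0],"delta_pos": [0,0,0],"hand": 1},
  {"twist": [0,0,0],"delta_pos": [-20,0,12],"hand": 1},
  {"twist": [0,0,0],"delta_pos": [-35,0,20],"hand": 1},
  {"twist": [0,0,0],"delta_pos": [-35,0,20],"hand": 1},
  {"twist": [0,0,0],"delta_pos": [-40,0,20],"hand": 1},
  {"twist": [0,0,0],"delta_pos": [-34,15,18],"hand": 1},
  {"twist": [0,0,0],"delta_pos": [0,15,0],"hand": 1},
  {"twist": [0,0,0],"delta_pos": [0,0,0],"hand": 1},
])

```text
clock: 40.48
eef_pos: [518.8, -85.1, 74.2]
eef_rot: [-0.501, 0.502, -0.5, 0.498]
ft_force: [-0.1, -1.2, -0.3]
finger_gap: 7.9
```

Run:
```python
from h import *
plan(522,-84.5,54,.005)
s=cam('side'); crop(s,254,184,310,230,14,'i1')
```

```text
TCP [518.8 -85.1  74.2] jawyaw 0.005 tilt 0.004 gap 7.9 t 40.48 F [-0.1 -1.2 -0.3] j6 -0.40
 turn y 0.000  shift tool [-0.6 20.2  3.3]  toolx_world [ 0.005 -1.    -0.001] toolz [ 1.     0.005 -0.004]
```

View pics/i1.png

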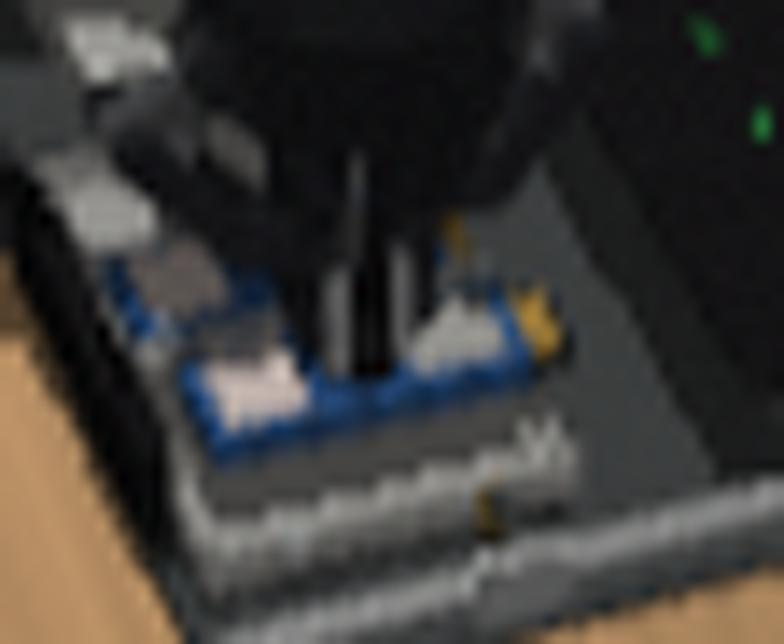

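Emit:
apply_moves([
  {"twist": [0,0,0],"delta_pos": [-0.5,8,3],"hand": 1},
  {"twist": [0,0,0],"delta_pos": [0,8,0],"hand": 1},
  {"twist": [0,0,0],"delta_pos": [0,4,0],"hand": 1},
  {"twist": [0,0,0],"delta_pos": [0,0,0],"hand": 1},
  {"twist": [0,0,0],"delta_pos": [0,0,0],"hand": 1},
])

```text
clock: 41.15
eef_pos: [523.6, -84.9, 56.0]
eef_rot: [0.501, -0.501, 0.499, -0.499]
ft_force: [0.1, -0.8, -0.5]
finger_gap: 7.6
```

Run:
```python
from h import *
plan(522,-84.5,54,.005)
s=cam('side'); crop(s,254,190,304,226,15,'i1'); np.savez('/tmp/side6.npz',**s)
```

```text
TCP [523.6 -84.9  56. ] jawyaw 0.005 tilt 0.000 gap 7.6 t 41.15 F [ 0.1 -0.8 -0.5] j6 -0.39
 turn y 0.000  shift tool [-0.4  2.  -1.6]  toolx_world [ 0.005 -1.     0.   ] toolz [1.    0.005 0.   ]
```

View pics/i1.png

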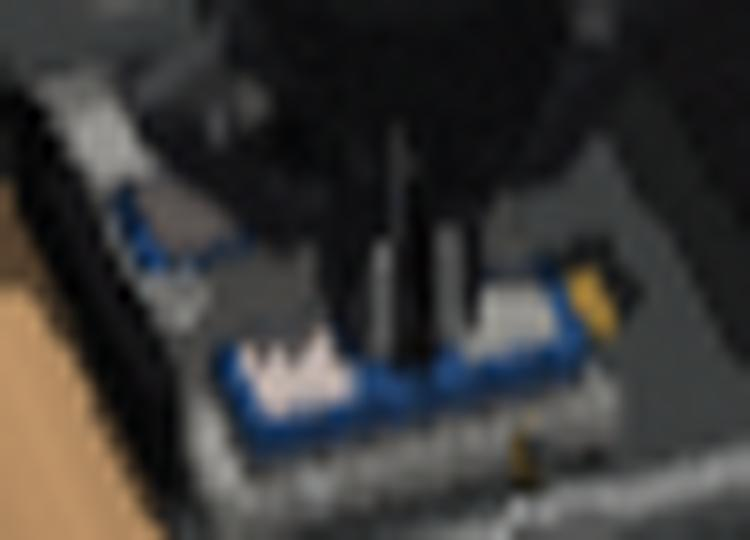

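Run:
```python
from h import *
s=np.load('/tmp/side6.npz')
def P(c,p,f,u0,v0,z): return ray(c,(np.array(p)+.5)/f-.5+[u0,v0],z)[0].round(1)
print('bot',[P(s,p,15,254,190,39.4) for p in((252,456),(420,412),(585,375))],'top',[P(s,p,15,254,190,51.4) for p in((240,415),(575,335))])
```

```text
bot [array([483.9, -97.7,  39.4]), array([524.7, -97.7,  39.4]), array([564.6, -99.6,  39.4])] top [array([482.2, -95.3,  51.4]), array([562.7, -97.5,  51.4])]
```

Emit:
apply_moves([
  {"twist": [0,0,0],"delta_pos": [1,2,-1.5],"hand": 1},
  {"twist": [0,0,0],"delta_pos": [0,2,0],"hand": 1},
  {"twist": [0,0,0],"delta_pos": [0,2,0],"hand": 1},
  {"twist": [0,0,0],"delta_pos": [0,2,0],"hand": 1},
  {"twist": [0,0,0],"delta_pos": [0,2,0],"hand": 1},
  {"twist": [0,0,0],"delta_pos": [0,0,0],"hand": 1},
])

```text
clock: 41.95
eef_pos: [521.8, -85.5, 45.4]
eef_rot: [0.501, -0.501, 0.499, -0.499]
ft_force: [0.8, 1.4, -1.3]
finger_gap: 8.1
```

Run:
```python
from h import *
plan(522,-84.5,41,.005)
s=cam('side'); crop(s,254,190,304,226,15,'i1'); np.savez('/tmp/side6.npz',**s)
```

```text
TCP [521.8 -85.5  45.4] jawyaw 0.005 tilt 0.001 gap 8.1 t 41.95 F [ 0.8  1.4 -1.3] j6 -0.40
 turn y 0.000  shift tool [-1.   4.4  0.2]  toolx_world [ 0.005 -1.    -0.001] toolz [ 1.     0.005 -0.   ]
```

View pics/i1.png

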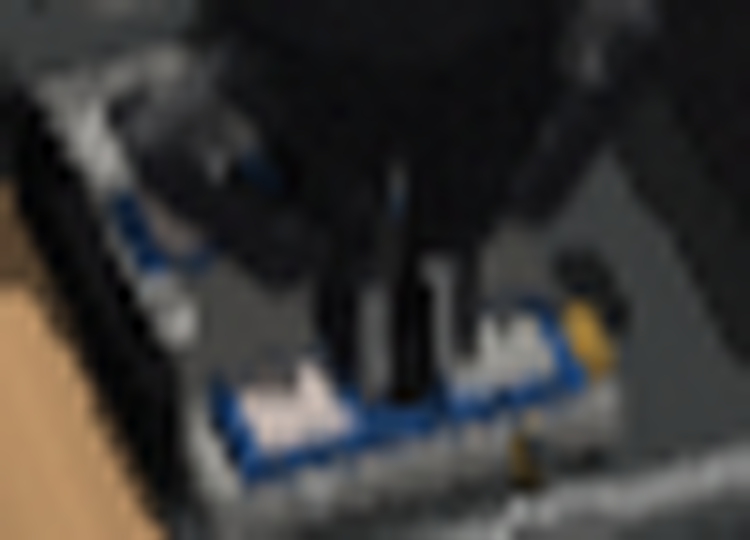

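Below wall tops with no contact force; lower the rest and release.

Emit:
apply_moves([
  {"twist": [0,0,0],"delta_pos": [0,2,0],"hand": 1},
  {"twist": [0,0,0],"delta_pos": [0,2,0],"hand": 1},
  {"twist": [0,0,0],"delta_pos": [0,1,0],"hand": 1},
  {"twist": [0,0,0],"delta_pos": [0,0,0],"hand": 0.85},
  {"twist": [0,0,0],"delta_pos": [0,0,0],"hand": 0.75},
  {"twist": [0,0,0],"delta_pos": [0,0,0],"hand": 0.7},
  {"twist": [0,0,0],"delta_pos": [0,-10,0],"hand": 0.7},
  {"twist": [0,0,0],"delta_pos": [0,-25,0],"hand": 0.7},
  {"twist": [0,0,0],"delta_pos": [0,-35,0],"hand": 0.8},
  {"twist": [0,0,0],"delta_pos": [20,-10,-40],"hand": 1},
  {"twist": [0,0,0],"delta_pos": [20,0,-50],"hand": 1},
  {"twist": [0,0,0],"delta_pos": [0,0,-55],"hand": 1},
])

```text
clock: 43.5
eef_pos: [376.5, -127.9, 122.1]
eef_rot: [-0.501, 0.501, -0.498, 0.5]
ft_force: [0.3, -0.4, 0.7]
finger_gap: 0.0
```

Run:
```python
from h import *
plan(440,-30,80,0)
s=cam('side'); crop(s,225,160,345,260,6,'j1');np.savez('/tmp/side7.npz',**s)
c=cam('top'); crop(c,190,140,310,240,6,'j2');np.savez('/tmp/top7.npz',**c)
cv2.imwrite('pics/j3.png',c['image'][:,:,::-1])
```

```text
TCP [ 376.5 -127.9  122.1] jawyaw 0.005 tilt 0.003 gap 0.0 t 43.50 F [ 0.3 -0.4  0.7] j6 -0.64
 turn y 0.005  shift tool [-98.   42.   63.4]  toolx_world [-0.    -1.     0.002] toolz [ 1.    -0.     0.002]
```

View pics/j1.png

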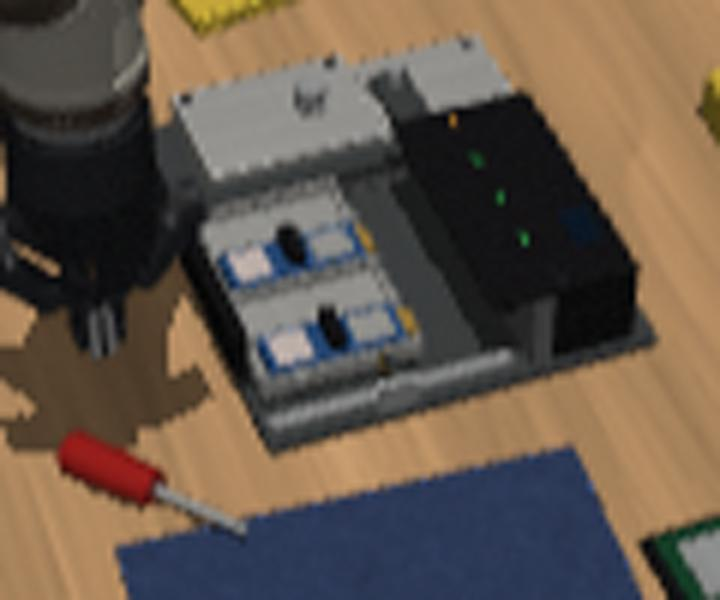

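View pics/j2.png

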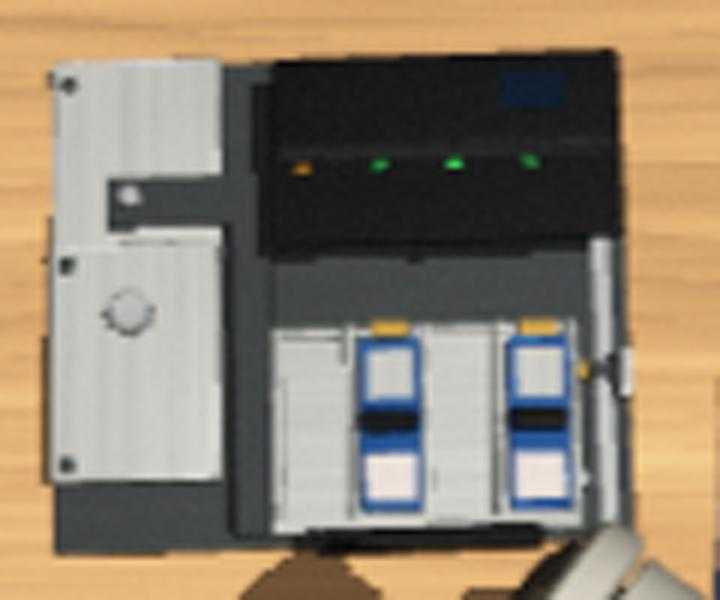

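View pics/j3.png

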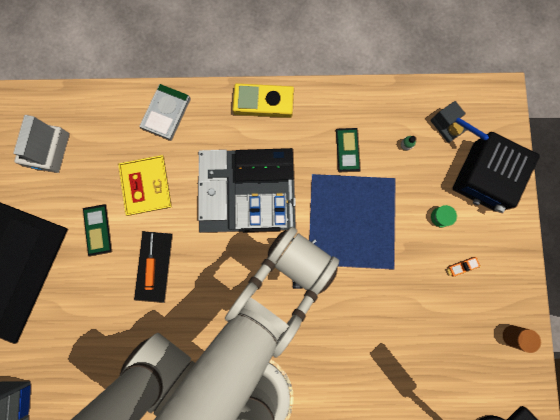

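Emit:
apply_moves([
  {"twist": [0,0.005,0],"delta_pos": [-30,0,12],"hand": 1},
  {"twist": [0,0,0],"delta_pos": [-34,0,18],"hand": 1},
  {"twist": [0,0,0],"delta_pos": [-34,10,13],"hand": 1},
  {"twist": [0,0,0],"delta_pos": [0,30,0],"hand": 1},
  {"twist": [0,0,0],"delta_pos": [0,25,0],"hand": 1},
  {"twist": [0,0,0],"delta_pos": [0,12,0],"hand": 1},
  {"twist": [0,0,0],"delta_pos": [0,0,0],"hand": 1},
  {"twist": [0,0,0],"delta_pos": [0,0,0],"hand": 1},
])

```text
clock: 44.6
eef_pos: [421.0, -28.9, 44.9]
eef_rot: [-0.5, 0.5, -0.499, 0.501]
ft_force: [-0.6, 0.8, 0.4]
finger_gap: 0.1
```

Run:
```python
from h import *
plan(440,-30.5,40,.01)
s=cam('side'); crop(s,225,160,325,240,7,'j1')
```

```text
TCP [421.  -28.9  44.9] jawyaw -0.000 tilt 0.002 gap 0.1 t 44.60 F [-0.6  0.8  0.4] j6 -0.36
 turn y -0.010  shift tool [ 1.8  4.9 18.9]  toolx_world [ 0.01  -1.     0.001] toolz [1.    0.01  0.002]
```

View pics/j1.png

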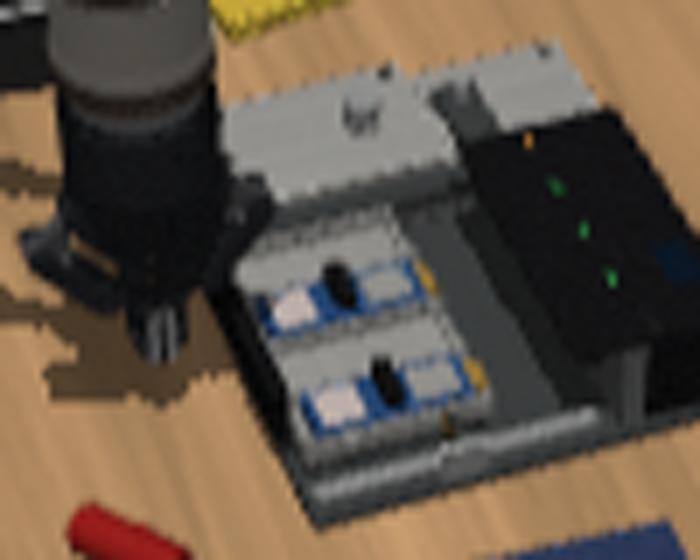

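Emit:
apply_moves([
  {"twist": [0,-0.01,0],"delta_pos": [1.5,1,6],"hand": 1},
  {"twist": [0,0,0],"delta_pos": [0,1,5],"hand": 1},
  {"twist": [0,0,0],"delta_pos": [0,0,4],"hand": 1},
  {"twist": [0,0,0],"delta_pos": [0,0,4],"hand": 1},
  {"twist": [0,0,0],"delta_pos": [0,0,4],"hand": 1},
  {"twist": [0,0,0],"delta_pos": [0,0,0],"hand": 1},
])

```text
clock: 45.4
eef_pos: [443.3, -29.8, 41.8]
eef_rot: [0.503, -0.503, 0.497, -0.498]
ft_force: [0.0, 0.2, 0.3]
finger_gap: -0.1
```

Run:
```python
from h import *
plan(440,-30.5,40,.01)
s=cam('side'); crop(s,225,160,325,240,7,'j1')
```

```text
TCP [443.3 -29.8  41.8] jawyaw 0.010 tilt 0.000 gap -0.1 t 45.40 F [0.  0.2 0.3] j6 -0.35
 turn y 0.000  shift tool [ 0.7  1.8 -3.3]  toolx_world [ 0.01 -1.    0.  ] toolz [1.   0.01 0.  ]
```

View pics/j1.png

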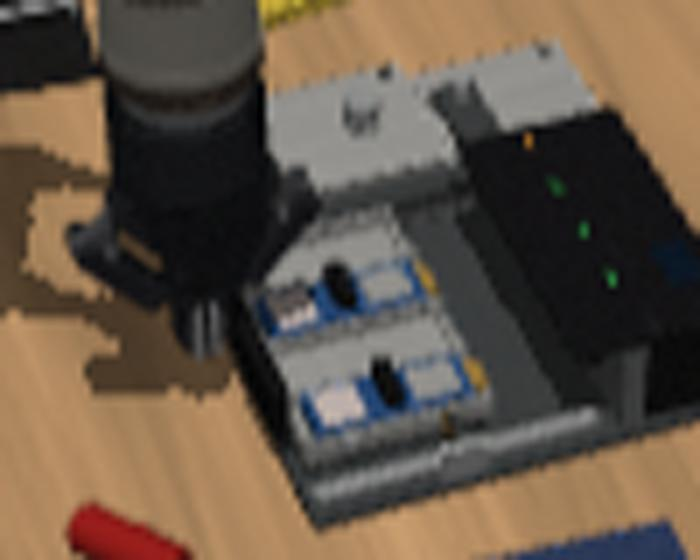

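Emit:
apply_moves([
  {"twist": [0,0,0],"delta_pos": [0,0,2],"hand": 1},
  {"twist": [0,0,0],"delta_pos": [0,0,3],"hand": 1},
  {"twist": [0,0,0],"delta_pos": [0,0,3],"hand": 1},
  {"twist": [0,0,0],"delta_pos": [0,0,3],"hand": 1},
  {"twist": [0,0,0],"delta_pos": [0,0,3],"hand": 1},
])

```text
clock: 46.08
eef_pos: [456.9, -29.5, 41.7]
eef_rot: [-0.502, 0.503, -0.498, 0.497]
ft_force: [-2.7, -0.5, 0.5]
finger_gap: 0.0
```

Emit:
apply_moves([
  {"twist": [0,0,0],"delta_pos": [0,0,3],"hand": 1},
  {"twist": [0,0,0],"delta_pos": [0,0,3],"hand": 1},
  {"twist": [0,0,0],"delta_pos": [0,0,3],"hand": 1},
  {"twist": [0,0,0],"delta_pos": [0,0,3],"hand": 1},
  {"twist": [0,0,0],"delta_pos": [0,0,3],"hand": 1},
])

```text
clock: 46.7
eef_pos: [472.1, -29.3, 41.7]
eef_rot: [-0.502, 0.502, -0.498, 0.497]
ft_force: [-2.9, 2.1, -0.4]
finger_gap: 0.2
```

Run:
```python
from h import *
plan(440,-30.5,40,.01)
s=cam('side'); crop(s,225,160,325,240,7,'j1')
```

```text
TCP [472.1 -29.3  41.7] jawyaw 0.010 tilt 0.000 gap 0.2 t 46.70 F [-2.9  2.1 -0.4] j6 -0.33
 turn y -0.000  shift tool [  0.8   1.7 -32.1]  toolx_world [ 0.01 -1.   -0.  ] toolz [ 1.    0.01 -0.  ]
```

View pics/j1.png

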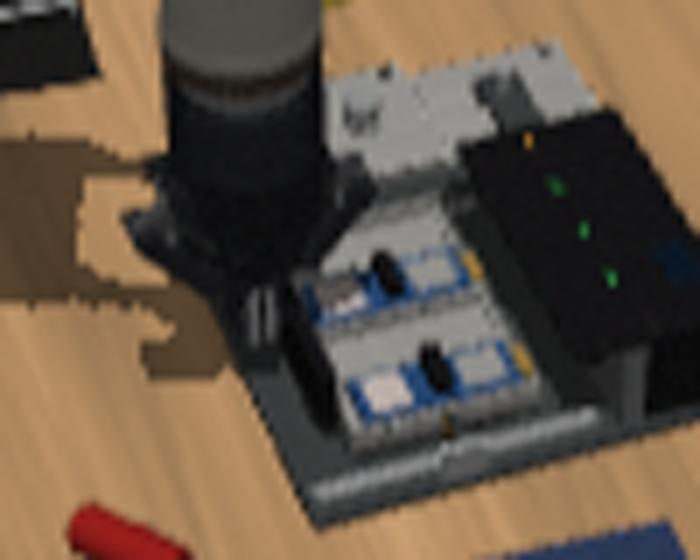

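Emit:
apply_moves([
  {"twist": [0,0,0],"delta_pos": [0,0,3],"hand": 1},
  {"twist": [0,0,0],"delta_pos": [0,0,3],"hand": 1},
  {"twist": [0,0,0],"delta_pos": [0,0,3],"hand": 1},
  {"twist": [0,0,0],"delta_pos": [0,0,3],"hand": 1},
  {"twist": [0,0,0],"delta_pos": [0,0,3],"hand": 1},
  {"twist": [0,0,0],"delta_pos": [0,0,2],"hand": 1},
])

```text
clock: 47.5
eef_pos: [489.2, -29.3, 41.8]
eef_rot: [0.503, -0.502, 0.497, -0.497]
ft_force: [-2.5, 0.9, 0.1]
finger_gap: -0.1
```

Emit:
apply_moves([
  {"twist": [0,0,0],"delta_pos": [0,0,2],"hand": 1},
  {"twist": [0,0,0],"delta_pos": [0,0,2],"hand": 1},
  {"twist": [0,0,0],"delta_pos": [0,0,2],"hand": 1},
  {"twist": [0,0,0],"delta_pos": [0,0,2],"hand": 1},
])

```text
clock: 48.0
eef_pos: [493.8, -29.1, 41.5]
eef_rot: [-0.501, 0.505, -0.5, 0.495]
ft_force: [-19.2, -0.3, 15.3]
finger_gap: 0.1
```

Run:
```python
from h import *
plan(440,-30.5,40,.01)
s=cam('side'); crop(s,225,160,325,240,7,'j1')
```

```text
TCP [493.8 -29.1  41.5] jawyaw 0.011 tilt 0.009 gap 0.1 t 48.00 F [-19.2  -0.3  15.3] j6 -0.31
 turn y 0.001  shift tool [  0.9   2.  -53.8]  toolx_world [ 0.01 -1.   -0.  ] toolz [ 1.     0.01  -0.009]
```

View pics/j1.png

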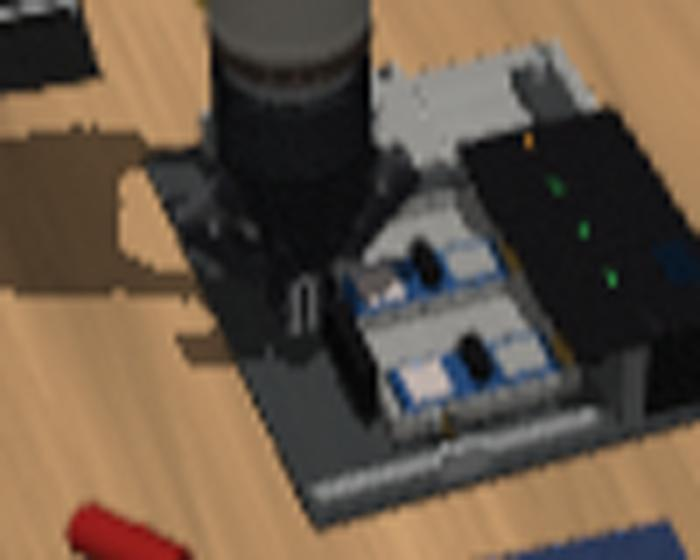

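Emit:
apply_moves([
  {"twist": [0,0,0],"delta_pos": [0,0,1],"hand": 1},
  {"twist": [0,0,0],"delta_pos": [0,0,0],"hand": 1},
])

```text
clock: 48.3
eef_pos: [493.9, -29.1, 41.5]
eef_rot: [-0.5, 0.505, -0.5, 0.494]
ft_force: [-17.9, -0.4, 15.8]
finger_gap: 0.3
```

Emit:
apply_moves([
  {"twist": [0,0,0],"delta_pos": [0,0,1],"hand": 1},
  {"twist": [0,0,0],"delta_pos": [0,0,0],"hand": 1},
])

```text
clock: 48.55
eef_pos: [494.1, -29.1, 41.5]
eef_rot: [-0.5, 0.506, -0.5, 0.494]
ft_force: [-22.6, -1.2, 19.1]
finger_gap: -0.2
```

Run:
```python
from h import *
plan(440,-30.5,40,.01); print(read_state()['torque'])
s=cam('side'); crop(s,245,160,325,230,9,'j1')
```

```text
TCP [494.1 -29.1  41.5] jawyaw 0.011 tilt 0.013 gap -0.2 t 48.55 F [-22.6  -1.2  19.1] j6 -0.31
 turn y 0.001  shift tool [  0.9   2.1 -54.1]  toolx_world [ 0.01  -1.    -0.001] toolz [ 1.     0.01  -0.013]
[-0.12659574  3.42854219  0.02567209]
```

View pics/j1.png

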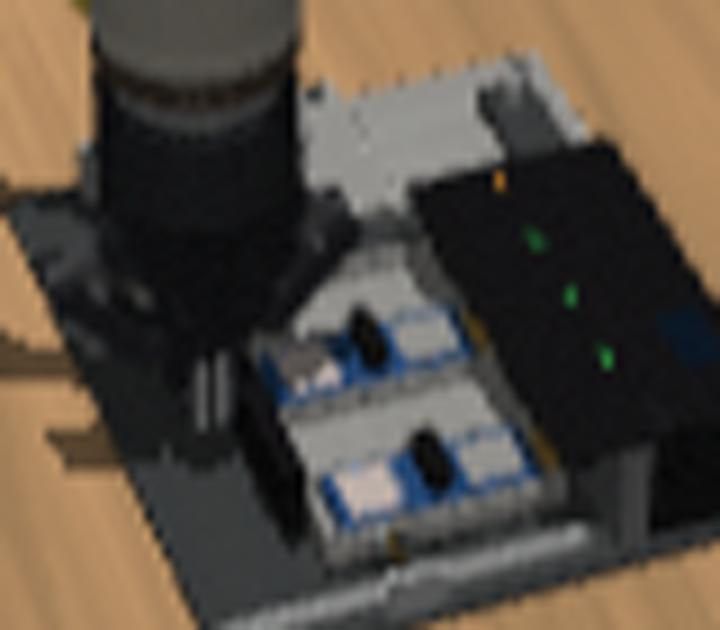

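Emit:
apply_moves([
  {"twist": [0,0,0],"delta_pos": [0,0,-10],"hand": 1},
  {"twist": [0,0,0],"delta_pos": [0,0,-20],"hand": 1},
  {"twist": [0,-0.174,0],"delta_pos": [0,0,0],"hand": 1},
  {"twist": [0,-0.174,0],"delta_pos": [0,0,0],"hand": 1},
  {"twist": [0,-0.174,0],"delta_pos": [0,0,0],"hand": 1},
  {"twist": [0,-0.174,0],"delta_pos": [0,0,0],"hand": 1},
  {"twist": [0,-0.174,0],"delta_pos": [0,0,0],"hand": 1},
  {"twist": [0,-0.174,0],"delta_pos": [0,0,0],"hand": 1},
  {"twist": [0,-0.174,0],"delta_pos": [0,0,0],"hand": 1},
  {"twist": [0,-0.174,0],"delta_pos": [0,0,0],"hand": 1},
  {"twist": [0,-0.174,0],"delta_pos": [0,0,0],"hand": 1},
  {"twist": [0,0,0],"delta_pos": [0,0,0],"hand": 1},
])

```text
clock: 50.1
eef_pos: [469.9, -30.0, 42.2]
eef_rot: [-0.707, 0.707, 0.002, -0.0]
ft_force: [0.2, 0.0, -0.8]
finger_gap: -0.2
```

Run:
```python
from h import *
plan(480,-30.5,45,np.pi/2+.01); print(read_state()['torque'])
s=cam('side'); crop(s,245,160,325,230,9,'j1')
c=cam('top'); crop(c,190,140,310,240,6,'j2')
```

```text
TCP [469.9 -30.   42.2] jawyaw 1.574 tilt 0.002 gap -0.2 t 50.10 F [ 0.2  0.  -0.8] j6 -1.90
 turn y -0.007  shift tool [10.1 -2.7 -0.7]  toolx_world [1.    0.01  0.002] toolz [-0.01   1.    -0.001]
[-0.02104586 -0.02028852 -0.01624817]
```

View pics/j1.png

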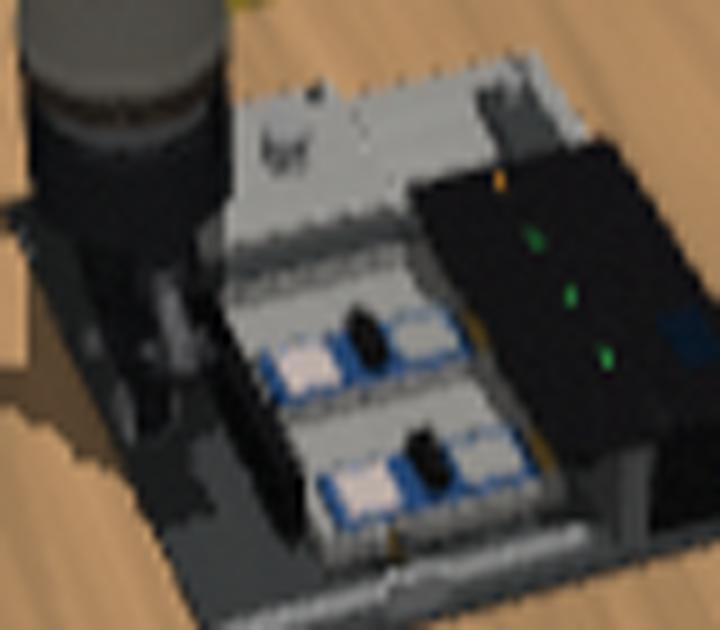

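View pics/j2.png

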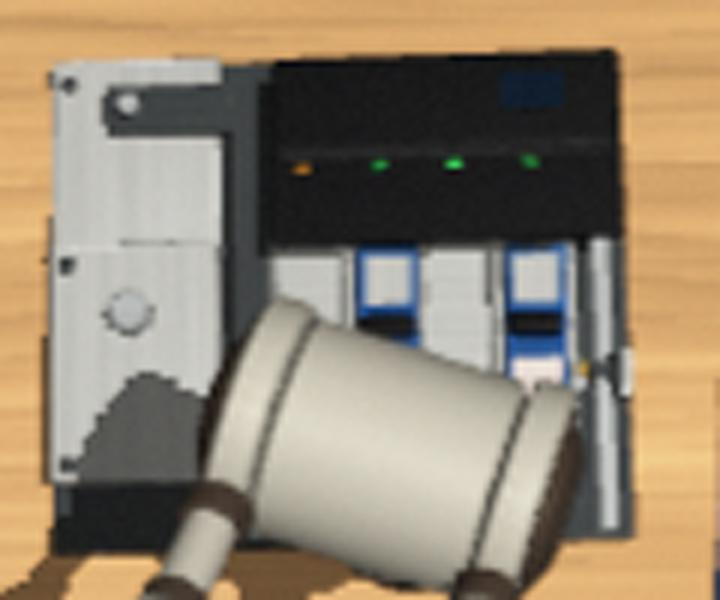

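Emit:
apply_moves([
  {"twist": [0,0,0],"delta_pos": [10,-2,0],"hand": 1},
  {"twist": [0,0,0],"delta_pos": [8,0,0],"hand": 1},
  {"twist": [0,0,0],"delta_pos": [4,0,0],"hand": 1},
  {"twist": [0,0,0],"delta_pos": [3,0,0],"hand": 1},
  {"twist": [0,0,0],"delta_pos": [2,0,0],"hand": 1},
])

```text
clock: 50.82
eef_pos: [495.4, -29.3, 43.6]
eef_rot: [0.707, -0.707, -0.001, 0.003]
ft_force: [-4.6, -0.4, 3.2]
finger_gap: -0.1
```

Emit:
apply_moves([
  {"twist": [0,0,0],"delta_pos": [2,0,0],"hand": 1},
  {"twist": [0,0,0],"delta_pos": [2,0,0],"hand": 1},
])

```text
clock: 51.08
eef_pos: [495.9, -29.0, 43.0]
eef_rot: [0.707, -0.707, 0.001, 0.006]
ft_force: [-16.6, -1.6, 11.9]
finger_gap: 0.2
```

Emit:
apply_moves([
  {"twist": [0,0,0],"delta_pos": [2,0,0],"hand": 1},
  {"twist": [0,0,0],"delta_pos": [0,0,0],"hand": 1},
])

```text
clock: 51.32
eef_pos: [496.1, -28.8, 42.7]
eef_rot: [0.708, -0.707, 0.003, 0.008]
ft_force: [-21.9, -1.2, 15.7]
finger_gap: -0.1
```

Emit:
apply_moves([
  {"twist": [0,0,0],"delta_pos": [0,-2,0],"hand": 1},
  {"twist": [0,0,0],"delta_pos": [0,-2,0],"hand": 1},
])

```text
clock: 51.58
eef_pos: [495.7, -28.4, 44.2]
eef_rot: [0.708, -0.706, 0.003, 0.007]
ft_force: [-9.1, -2.2, -5.7]
finger_gap: -0.3
```

Emit:
apply_moves([
  {"twist": [0,0,0],"delta_pos": [1,-1,0],"hand": 1},
  {"twist": [0,0,0],"delta_pos": [1,-1,0],"hand": 1},
])

```text
clock: 51.82
eef_pos: [495.8, -28.1, 45.0]
eef_rot: [0.708, -0.706, 0.004, 0.009]
ft_force: [-13.7, -3.4, -8.5]
finger_gap: 0.2
```

Emit:
apply_moves([
  {"twist": [0,0,0],"delta_pos": [1,0,-1],"hand": 1},
  {"twist": [0,0,0],"delta_pos": [1,0,0],"hand": 1},
])

```text
clock: 52.08
eef_pos: [496.1, -28.2, 44.9]
eef_rot: [0.709, -0.705, 0.006, 0.01]
ft_force: [-21.7, 0.4, 1.2]
finger_gap: -0.3
```

Emit:
apply_moves([
  {"twist": [0,0,0],"delta_pos": [1.5,0,0],"hand": 1},
  {"twist": [0,0,0],"delta_pos": [0,0,0],"hand": 1},
])

```text
clock: 52.32
eef_pos: [496.3, -28.1, 44.9]
eef_rot: [0.709, -0.705, 0.007, 0.012]
ft_force: [-25.1, -0.2, 4.9]
finger_gap: 0.3
```

Run:
```python
from h import *
plan(480,-30.5,45,np.pi/2+.01); print(read_state()['torque'])
s=cam('side'); crop(s,245,160,325,230,9,'j1')
c=cam('top'); crop(c,190,140,310,240,6,'j2')
```

```text
TCP [496.3 -28.1  44.9] jawyaw 1.578 tilt 0.027 gap 0.3 t 52.33 F [-25.1  -0.2   4.9] j6 -1.87
 turn y -0.003  shift tool [-16.3   0.3  -2.2]  toolx_world [ 1.     0.01  -0.026] toolz [-0.01   1.     0.005]
[-0.08283879  4.08539664  0.03443596]
```

View pics/j1.png

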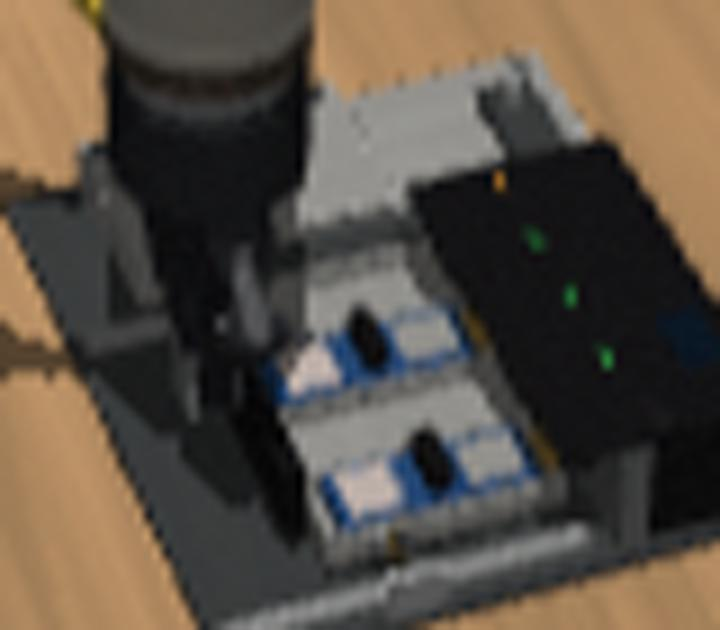

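View pics/j2.png

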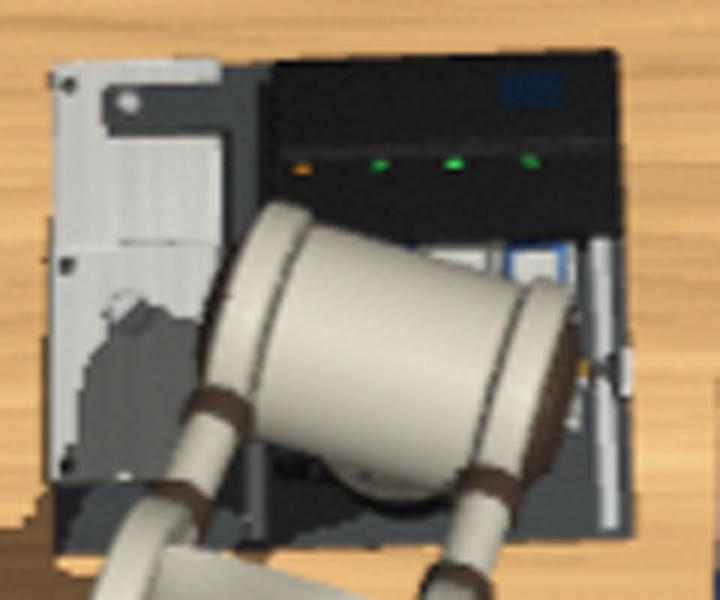

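Run:
```python
from h import *
c=cam('top'); crop(c,200,150,220,165,30,'k1'); s=cam('side'); crop(s,285,160,310,180,28,'k2'); crop(c,265,170,305,230,11,'k3')
c0=np.load('/tmp/top7.npz'); crop(c0,200,165,220,180,30,'k0'); crop(c0,265,170,305,230,11,'k4')
```

```text
(no output)
```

View pics/k1.png

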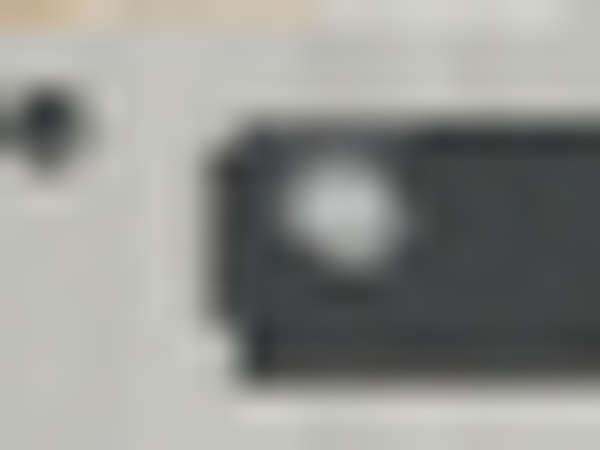

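View pics/k0.png

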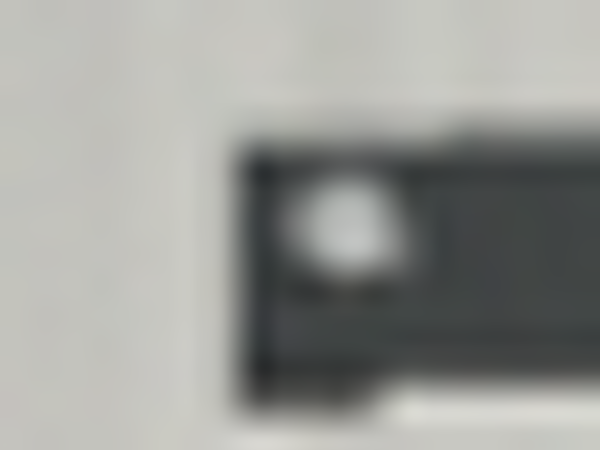

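View pics/k3.png

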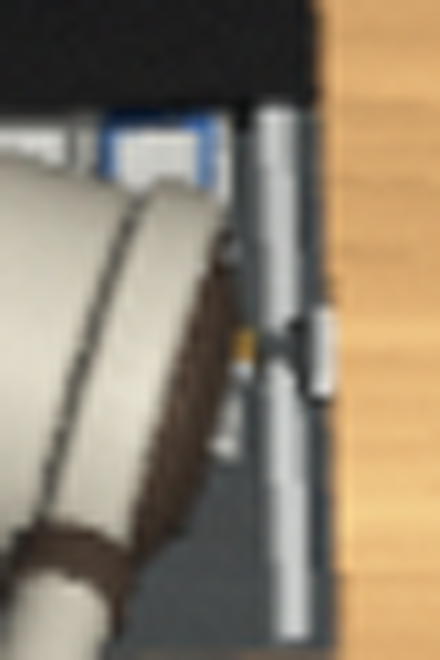

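View pics/k4.png

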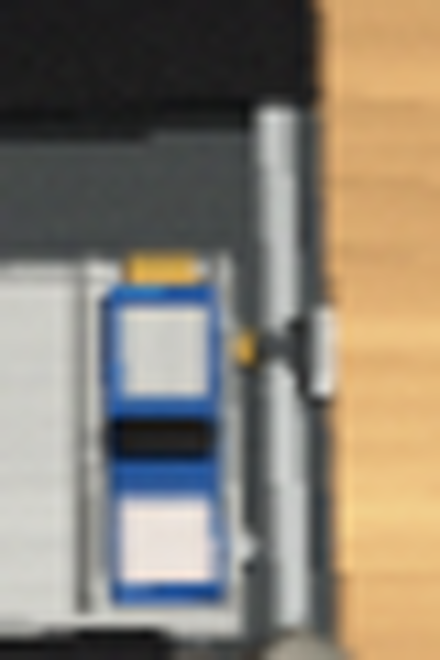

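Emit:
apply_moves([
  {"twist": [0,0,0],"delta_pos": [2,-0.5,0],"hand": 1},
  {"twist": [0,0,0],"delta_pos": [0,0,0],"hand": 1},
])

```text
clock: 52.78
eef_pos: [501.0, -28.2, 45.3]
eef_rot: [0.709, -0.706, 0.005, 0.009]
ft_force: [-10.0, 1.0, -6.3]
finger_gap: -0.0
```

Emit:
apply_moves([
  {"twist": [0,0,0],"delta_pos": [2,-0.5,0],"hand": 1},
  {"twist": [0,0,0],"delta_pos": [0,0,0],"hand": 1},
])

```text
clock: 53.02
eef_pos: [509.4, -29.8, 49.5]
eef_rot: [0.707, -0.707, -0.0, 0.004]
ft_force: [-5.3, 0.4, -3.9]
finger_gap: -0.1
```

Emit:
apply_moves([
  {"twist": [0,0,0],"delta_pos": [1,3,0],"hand": 1},
  {"twist": [0,0,0],"delta_pos": [1,1,0],"hand": 1},
])

```text
clock: 53.28
eef_pos: [509.5, -29.8, 46.5]
eef_rot: [0.707, -0.707, 0.002, 0.006]
ft_force: [-19.9, 0.7, 14.7]
finger_gap: -0.2
```

Emit:
apply_moves([
  {"twist": [0,0,0],"delta_pos": [2,0,0],"hand": 1},
  {"twist": [0,0,0],"delta_pos": [0,0,0],"hand": 1},
])

```text
clock: 53.52
eef_pos: [509.5, -29.8, 46.4]
eef_rot: [0.708, -0.707, 0.003, 0.008]
ft_force: [-25.6, -1.1, 19.3]
finger_gap: -0.1
```

Run:
```python
from h import *
plan(480,-30.5,45,np.pi/2+.01)
s=cam('side'); crop(s,245,160,325,230,9,'j1')
c=cam('top'); crop(c,190,140,310,240,6,'j2')
```

```text
TCP [509.5 -29.8  46.4] jawyaw 1.578 tilt 0.016 gap -0.1 t 53.52 F [-25.6  -1.1  19.3] j6 -1.87
 turn y -0.003  shift tool [-29.5   1.8  -0.4]  toolx_world [ 1.     0.01  -0.016] toolz [-0.01   1.     0.001]
```

View pics/j1.png

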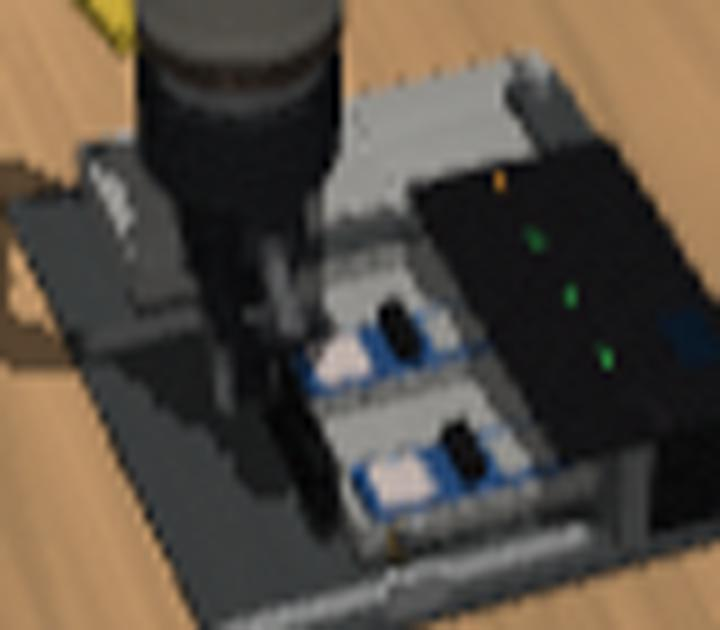

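View pics/j2.png

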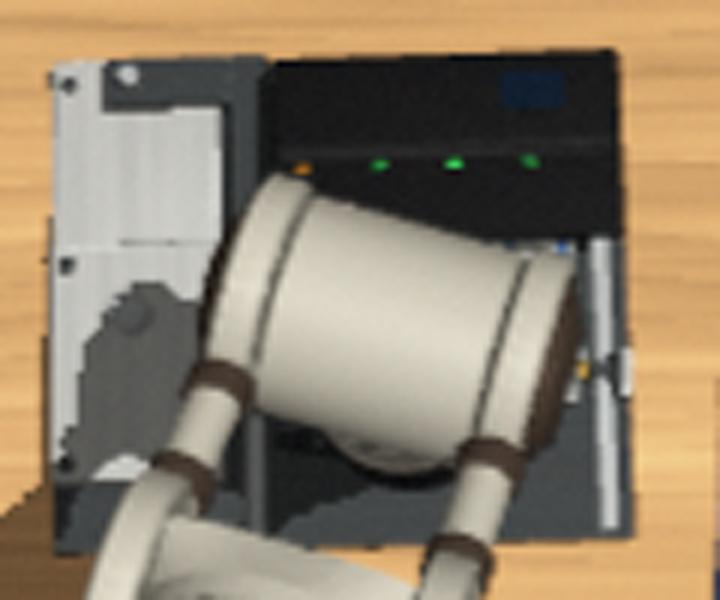

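Emit:
apply_moves([
  {"twist": [0,0,0],"delta_pos": [-4,-2,0],"hand": 1},
  {"twist": [0,0,0],"delta_pos": [-10,0,0],"hand": 1},
  {"twist": [0,0,0],"delta_pos": [-20,0,0],"hand": 1},
  {"twist": [0,0,0],"delta_pos": [-20,-20,0],"hand": 1},
  {"twist": [0,0,0],"delta_pos": [-20,-40,0],"hand": 1},
  {"twist": [0,0,0],"delta_pos": [-30,-50,0],"hand": 1},
  {"twist": [0,0,0],"delta_pos": [-20,-40,0],"hand": 1},
  {"twist": [0,0,0],"delta_pos": [0,0,0],"hand": 1},
  {"twist": [0,0,0],"delta_pos": [0,0,0],"hand": 1},
  {"twist": [0,0,0],"delta_pos": [0,0,0],"hand": 1},
])

```text
clock: 54.88
eef_pos: [391.2, -30.7, 197.6]
eef_rot: [0.707, -0.707, -0.001, 0.003]
ft_force: [0.8, 0.7, -0.5]
finger_gap: 0.1
```

Run:
```python
from h import *
plan(480,-30.5,45,np.pi/2+.01)
s=cam('side'); crop(s,225,160,335,250,7,'j1');cv2.imwrite('pics/l1.png',s['image'][:,:,::-1])
c=cam('top'); crop(c,190,140,310,240,6,'j2');cv2.imwrite('pics/l2.png',c['image'][:,:,::-1]); np.savez('/tmp/top8.npz',**c)
```

```text
TCP [391.2 -30.7 197.6] jawyaw 1.576 tilt 0.002 gap 0.1 t 54.88 F [ 0.8  0.7 -0.5] j6 -1.97
 turn y -0.005  shift tool [ 89.1 152.5  -0.8]  toolx_world [ 1.     0.01  -0.002] toolz [-0.01   1.     0.001]
```

View pics/j1.png

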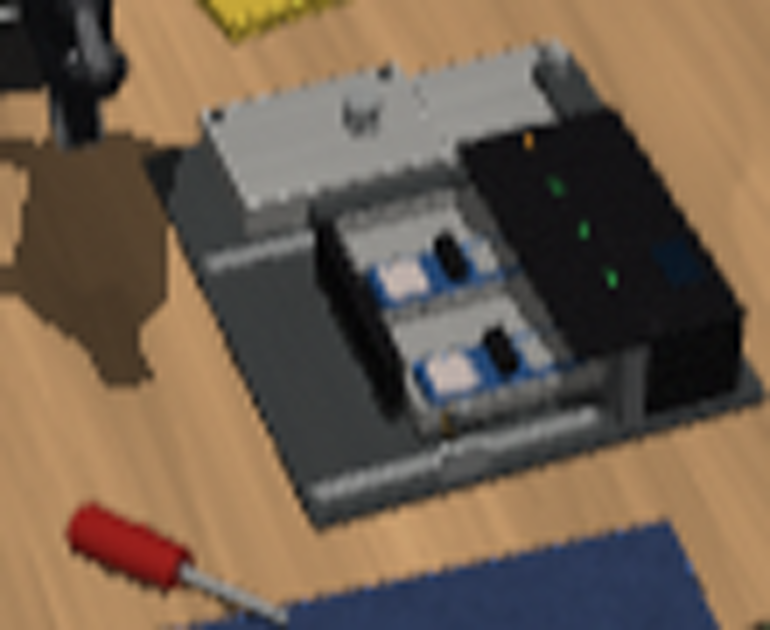

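View pics/j2.png

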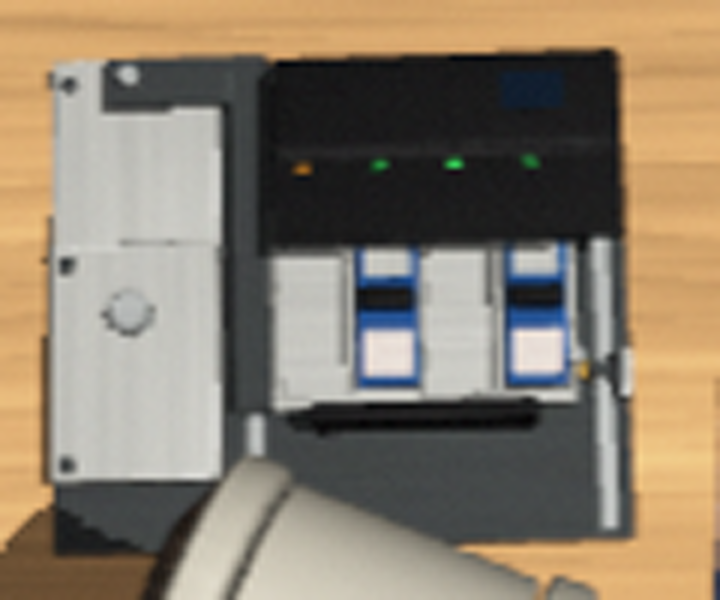

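View pics/l2.png

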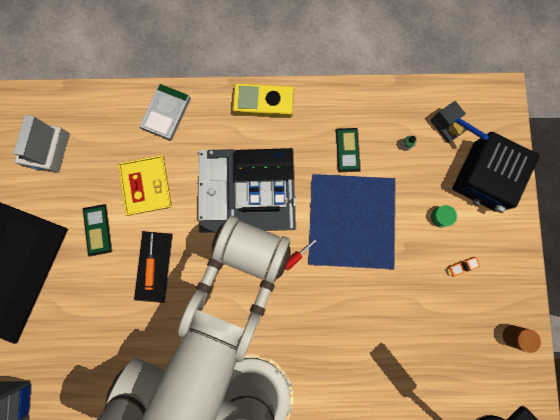

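Run:
```python
from h import *
c=np.load('/tmp/top8.npz');c0=np.load('/tmp/top7.npz')
def P(c,p,f,u0,v0,z): return ray(c,(np.array(p)+.5)/f-.5+[u0,v0],z)[0].round(1)
def peg(c,v0,v1):
    g=cv2.cvtColor(c['image'],cv2.COLOR_RGB2GRAY)[v0:v1,208:216].astype(float); w=np.clip(g-120,0,None); ys,xs=np.mgrid[v0:v1,208:216]; return ray(c,[(w*xs).sum()/w.sum(),(w*ys).sum()/w.sum()],48)[0]
a=peg(c0,170,176);b=peg(c,150,155);print(a,b,b-a)
print('bars',P(c,(386,298),6,190,140,50),P(c,(534,296),6,190,140,50),'plate front top',P(c,(415,418),6,190,140,56), 'before bars',P(c0,(388,421),6,190,140,50),'plate',P(c0,(425,545),6,190,140,56))
```

```text
[633.06448116 109.79073387  48.        ] [693.18199217 111.00658864  48.        ] [60.11751102  1.21585477  0.        ]
bars [580.7 -14.1  50. ] [580.8 -84.9  50. ] plate front top [521.8 -27.9  56. ] before bars [521.3 -14.8  50. ] plate [461.7 -32.2  56. ]
```

Run:
```python
from h import *
c=np.load('/tmp/top8.npz'); crop(c,232,178,300,216,11,'m1')
```

```text
(no output)
```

View pics/m1.png

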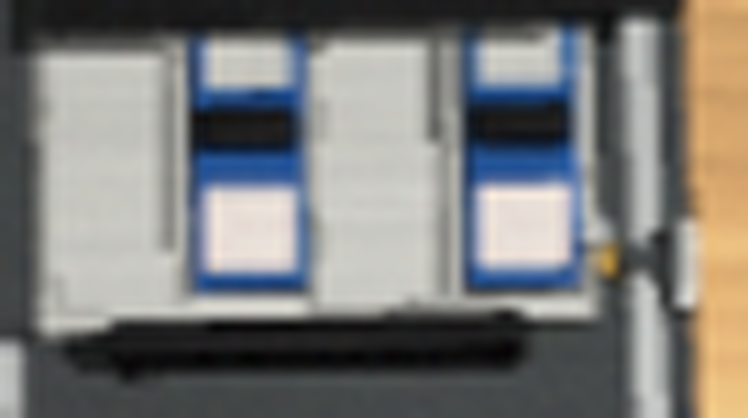

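```bash
python3 -c "
from plant import job,read_state
print(job.job_done(), read_state()['clock'])"
```

```text
the job is handed in; nothing more can be done
the job is handed in; nothing more can be done
```

The job is done and handed in at about 55 s of the 210 s allowed; the hand-in gives no verdict.

**What I did**
- With the pick I pulled the retaining ring off the stud. Then I put the pick back on its mat.
- I lifted the strap off the stud and the peg, and placed strap and ring in the yellow parts tray. The fingers touched the ring only once it lay loose on the deck.
- Only two blue cartridges were there. Both lie in bays of their own, tongues towards the connector bank, and I left the orange look-alike alone.
- I pushed the tray through the detent to its stop.

**Last checks, from the final pictures**
- **Tray:** the peg moved 60.1 mm, and the tray did not move further under 25 N at the stop.
- **Cartridges:** both look flat in their bays, about 3 mm towards the front wall (6 mm allowed).
- **Other things:** ring and strap are in the parts tray, the pick is on its mat, and phones and screwdriver show no movement. The arm is clear of everything.

**What went wrong or disagreed**
- The tray stuck at the detent under about 22–25 N, well above the 11 N stated. I turned the gripper a quarter turn and eased the downward load, and it passed.
- The two cameras disagreed by 2–3 mm sideways, so I aligned hook and cartridges by what each camera showed relative to its target.
- I could not measure the detent roller directly; that it has sprung back is judged from the tray's travel and the picture.

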